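# Pack the clipping kit into the swing-lid case

## Robot

A 7-joint arm with a two-finger parallel gripper is mounted at the origin on the work surface. World frame = base frame: x ahead of the robot, y to its left, z up, the work surface at z = 0. Lengths are in m, angles in rad, forces in N, time in s.
With the tool pointing down it reaches from about 0.425 to 0.95 m from the base axis. Payload 4.7 kg.
Tool frame: the origin (TCP) lies between the finger pads; the fingertips stand 14 mm ahead of it and the grasp point (between the pads) lies 5 mm behind it; z points along the fingers, y is the direction in which the jaws open and shut (so a half turn about z gives the same grasp; the last joint's range is limited). The gripper opens to 85 mm and grips with 20 to 120 N. Pads are 22 mm wide; open, the fingers measure 114 mm over their backs; the gripper's body (76 mm by 85 mm) begins 54 mm behind the grasp point. The pads swing forward as they close: fully open they stand 13 mm farther back than shut.
Start: joints at [-1.292, 0.469, -0.049, 1.532, 0.024, 1.141, -0.082], TCP at [0.204, 0.643, 0.245] pointing down, gripper open.
Joint ranges: [-2.59, 2.59], [-0.33, 1.99], [-1.39, 1.29], [0.1, 2.45], [-1.04, 4.18], [0.21, 1.99], [-2.66, 2.66]. Speed limits (rad/s): [2.57, 2.57, 3.14, 3.14, 3.14, 3.14, 3.14].

## Interface

Orientations are given as a unit quaternion [w, x, y, z].
In Python, from cell import read_state, get_image, finish_job, masks_of, place_of gives the robot as it stands. The module is installed in compiled form; this text tells all that it offers.
- The arm moves only by the tool play_rows, never from a script. Its arguments are lists of equal length, an entry for each row: "xyz": the shift along the tool's x, y, z in m, a list of three; "dr": the turn, a rotation vector about the tool's x, y, z in degrees, a list of three; "fingers": the gripper's target within -1 to 1 (shut at 1, half-way at 0, fully open at -1). A call has 1 to 8 rows; each row shifts and turns the pose as measured when the row begins, along the tool's axes as they then stand; what a row does not reach is not made up. A row lasts 1/10 s, in which the tool goes at most 50 mm and 8.59 degrees, less where a joint would pass 70% of its speed; a pose out of reach is approached as far as the arm can. A call with a gripper value outside its range is refused whole. The fingers move at their own pace and stop on an object; "force" is the grip in N (left out, the last holds). Time passes only in rows, so rows that do not move let the fingers close. It gives the time, the measured TCP pose, the force and the opening at its end, in the units of the state.
- read_state(): the state, without advancing time (a new reading comes with each control period).
- get_image(name): name is "side" or "top"; returns a dict with "frame" (384x512x3 uint8, red, green, blue), "mtx" (3x3 intrinsics, pixels), "dist_coeffs" ([k1, k2, p1, p2, k3] as OpenCV has them; the pictures are not rectified), "rvec" (rotation vector, rad) and "tvec" (3), from world to camera coordinates, as OpenCV has them. Camera axes: x right, y down, z forward; pixel columns grow to the right and rows downward; lengths in m; the calibration is good to about 2 mm. A picture is of the moment at which its call begins. There is no depth.
- finish_job(): hands the job in, once; it reports no verdict.
Trained networks look in a picture, given as the dict that the camera call returned (one of the last four; its "shot" number tells which), for a name from the list of things; names that differ only in an ending like _2 or _b are one class to them, and where a whole thing is asked for, a point or a joint stands for the part that bears it (a point fixed in the world has none). Each returns a list of dicts, best first, with "confidence" (0 to 1); they miss things now and then, are a little off and sometimes report something else, mostly with a low value. They report only what shows in the picture. A call takes as long as a camera call. They do not tell look-alikes from the thing itself.
- masks_of(picture, label): "pixels" (384x512 bool, what is visible of it) and "box" ([left, top, right, bottom] in pixels, round what is visible of it).
- place_of(picture, label): "xy" ([column, row] in pixels: a listed point, or the origin of a listed thing).
The state is a dict: "clock": time; "qpos": joint angles; "joint_vel": joint speeds; "tau": joint torques, N m; "tool_pos": TCP position; "tcp_rot": TCP orientation; "contact_force": force on the tool from outside, world axes, zero at the start; "wrist_torque": the same for the moment, N m; "opening": opening from 0.0 (shut) to 1.0 (fully open).
Only numpy, scipy, OpenCV 4.12 (cv2) and the standard library are available. Lean on these libraries where they do the work, as an engineer would, in place of code of your own. Each camera call takes 0.05 s, during which the arm holds its last target. There are 200 camera calls.

## Task

Pack the clipping kit away: push the case's flat lid a full quarter turn round its corner pin so that it stands clear of the case, then take each steel pick comb off its stud (slide it up the sloping board to the wide end of its keyhole slot and lift it free) and lay it flat in the case, along with every loose orange guard comb. When all of them are in, push the lid back round until it fully covers the case. Leave everything else on the bench where it stands.

Things in the scene. Friction and masses are not known exactly. Their poses are not given: they have to be found in the camera images.
- case: White plastic tub, open at the top, fixed to the bench. Outside 182 (x) by 256 (y) by 54 high, walls 5, floor 4 thick. Origin: centre of its underside; x and y along its sides, z up. Sizes in mm.
- case_in (a point): Centre of the tub's inner floor, 4 above the bench; axes as the case. The inner floor is 172 (x) by 246 (y); a round post of radius 9 in the corner (-x, +y) carries the lid's pin. Sizes in mm.
- lid (a joint): Heading of the lid, rad: 0 = closed (a stop), grows counter-clockwise seen from above, up to 1.75 (a stop). At 1.57 the tub is uncovered but for a strip 17 mm wide along its inner +y end. Stiff enough to stay where it is left; about 1 N at 160 mm from the pin moves it.
- lid_mid (a point): Centre of the lid's upper face, 60 above the bench. The lid is a grey plastic plate 194 (x) by 268 (y), 4 thick, its underside 56 above the bench (2 over the tub's rim). All round its edge stands a lip 4 thick and 10 high, top 70 above the bench. It can be pushed on its edge or on either side of the lip. Axes turn with the lid; closed, they are parallel to the case's. Sizes in mm.
- lid_pin (a point): The lid's steel pivot pin, at 83 to -x and 120 to +y of the case's centre, at the height of the lid's upper face. Axes as lid_mid: in them the lid reaches from x = -14 to +180 and from y = -254 to +14 about the pin. Sizes in mm.
- lid_push (a point): Point on the outer face of the lid's lip, on the edge at x = -14 from the pin (nearest the robot when closed), 160 from the pin along the edge, half-way up the lip. Axes as lid_mid. Pushing here towards the lid's +x opens the lid; pushing the lip's inner face here towards -x closes it. Sizes in mm.
- board: Sloping plywood tool board on wooden legs, fixed to the bench, 220 wide (y), 205 long up the slope, its face rising at 35 degrees towards +x, facing -x and up. Origin: on the bench under its middle. The face passes through the board-frame point (-82, 0, 16). Two battens 5 high across the face, 68 to 96 and 155 to 177 up the slope, hold the combs 5 off the board. Its upper edge is 132 above the bench. Sizes in mm.
- stud0 (a point): Foot of a headed steel stud, on top of the upper batten; axes as the board (not tilted). The stud stands square to the face: shank 6 in diameter, 10.5 long, then a head 14 in diameter, 3 thick. It is at y = -50 in the board frame, 165 up the slope from the point (-82, 0, 16). Sizes in mm.
- stud1 (a point): The like stud at y = +50 in the board frame. Sizes in mm.
- pick0_mid (a point): Steel pick comb with 8 teeth, 165 long, 9 thick; may be absent. The point is the middle of its flat handle (38 wide), half-way through its thickness; best gripped here, across y. x runs along the comb to the handle's end (74.5 off), z square to its flat side. The handle meets the 44 wide head 26 to -x, the teeth end 90.5 to -x. At the start it hangs flat on the battens from one of the studs, handle up the slope. Sizes in mm.
- pick1_mid (a point): Steel pick comb with 11 teeth, 165 long, 9 thick; may be absent. The point is the middle of its flat handle (38 wide), half-way through its thickness; best gripped here, across y. x runs along the comb to the handle's end (74.5 off), z square to its flat side. The handle meets the 44 wide head 26 to -x, the teeth end 90.5 to -x. At the start it hangs flat on the battens from one of the studs, handle up the slope. Sizes in mm.
- pick0_wide (a point): Centre of the wide end (21 wide) of pick0's keyhole slot, 34 from pick0_mid towards the handle's end. The narrow end (8.5 wide) has its centre 20 farther to the handle's end; the stud is there at the start. Move the comb 20 up the slope and the stud's head can pass through the wide end. Axes as pick0_mid. Sizes in mm.
- pick1_wide (a point): Centre of the wide end (21 wide) of pick1's keyhole slot, 34 from pick1_mid towards the handle's end. The narrow end (8.5 wide) has its centre 20 farther to the handle's end; the stud is there at the start. Move the comb 20 up the slope and the stud's head can pass through the wide end. Axes as pick1_mid. Sizes in mm.
- guard0_mid (a point): Orange plastic guard comb, 50 (x) by 40 (y) by 18 high; may be absent. The point is its centre, half-way up; z is up. It is 18 high over its -x 30 and 11 high over its +x 20. Starts loose on the bench. Sizes in mm.
- guard1_mid (a point): Orange plastic guard comb, 50 (x) by 40 (y) by 21 high; may be absent. The point is its centre, half-way up; z is up. It is 21 high over its -x 30 and 13 high over its +x 20. Starts loose on the bench. Sizes in mm.
- guard2_mid (a point): Orange plastic guard comb, 50 (x) by 40 (y) by 24 high; may be absent. The point is its centre, half-way up; z is up. It is 24 high over its -x 30 and 14 high over its +x 20. Starts loose on the bench. Sizes in mm.
- guard3_mid (a point): Orange plastic guard comb, 50 (x) by 40 (y) by 28 high; may be absent. The point is its centre, half-way up; z is up. It is 28 high over its -x 30 and 17 high over its +x 20. Starts loose on the bench. Sizes in mm.
- mug: Green ceramic mug, 80 across, 92 high, handle to +y. Leave it where it is. Origin under its centre. Sizes in mm.
- clipper: Silver hair clipper lying on the bench, 165 by 50 by 37. Leave it where it is. Sizes in mm.
- pomade: Flat aluminium tin, 66 across, 34 high. Leave it where it is. Sizes in mm.
- talc: White plastic bottle, 60 across, 150 high. Leave it where it is. Sizes in mm.
- soak: Glass jar with a steel cap, 80 across, 170 high. Leave it where it is. Sizes in mm.
- neck_brush: Wooden neck brush lying on the bench, 177 long. Leave it where it is. Sizes in mm.
Not all that is in view belongs to the job. Leave any yellow look-alike of the part that bears guard1_mid alone.

How it is judged:
By the outcome, as a careful person would: the job done as asked, in the order asked, and still so for the second after the job is handed in, with the robot touching nothing.
Of guard0, guard1, guard2, guard3 only 3 to 4 are there at a start; the rules pass over those that are not, and their reading is None.
Of pick0, pick1 only 1 to 2 are there at a start; the rules pass over those that are not, and their reading is None.
At some moment in a run one of guard0, guard1, guard2, guard3 may be knocked a few centimetres aside while the robot is not near it.
Once in a run the grip may slacken for a moment while it holds something.
It also fails if it takes over 210 s, if anything falls off the work surface, if the arm or the gripper's body presses on something with over 40 N, if the wrist force passes 120 N, or if a joint passes its speed limit or range.

## Working session

There is one attempt and no reset: what is moved stays moved. The work goes in short steps, Python scripts to look and compute and a tool call to move; the robot and the scene stay as the last step left them, time stands still between calls to the robot, and variables do not carry over. Pictures are saved under pics/ and viewed, about 12 in all and at most 16, crops included, and the job is handed in when it is done.

Besides the shell and the picture viewer there is one more tool, called after "Call:" by a JSON object that holds its "fn" and its "kwargs", one argument or row to a line. play_rows: Moves the arm, as the interface text tells. Its arguments: {"type":"object","properties":{"xyz":{"type":"array","items":{"type":"array","items":{"type":"number"}}},"dr":{"type":"array","items":{"type":"array","items":{"type":"number"}}},"fingers":{"type":"array","items":{"type":"number"}},"force":{"type":"number"}},"required":["xyz","dr","fingers"]}

```bash
mkdir -p pics; cat > h.py <<'E'
import numpy as np, cv2
from cell import *
from scipy.spatial.transform import Rotation as R
def ray(p,uv):
    Rm=cv2.Rodrigues(np.array(p["rvec"],float))[0]; t=np.array(p["tvec"],float).ravel()
    n=cv2.undistortPoints(np.array([[uv]],float),np.array(p["mtx"],float),np.array(p["dist_coeffs"],float))[0,0]
    return -Rm.T@t, Rm.T@np.array([n[0],n[1],1.])
def atz(p,uv,z):
    c,d=ray(p,uv); return c+d*(z-c[2])/d[2]
def tri(p,a,q,b):
    A=[];B=[]
    for pp,uv in((p,a),(q,b)):
        c,d=ray(pp,uv); d/=np.linalg.norm(d); M=np.eye(3)-np.outer(d,d); A.append(M);B.append(M@c)
    A=np.vstack(A);B=np.hstack(B); x,*_=np.linalg.lstsq(A,B,rcond=None); return x,np.linalg.norm(A@x-B)
def proj(p,X):
    return cv2.projectPoints(np.array(X,float).reshape(-1,3),np.array(p["rvec"],float),np.array(p["tvec"],float),np.array(p["mtx"],float),np.array(p["dist_coeffs"],float))[0][:,0]
def save(p,n,box=None,s=1):
    f=p["frame"][...,::-1]
    if box: f=f[box[1]:box[3],box[0]:box[2]]
    cv2.imwrite("pics/"+n,cv2.resize(f,None,fx=s,fy=s,interpolation=cv2.INTER_CUBIC))
def Rt(): 
    q=read_state()["tcp_rot"]; return R.from_quat([q[1],q[2],q[3],q[0]]).as_matrix()
E
python3 - <<'E'
from h import *
np.set_printoptions(precision=3,suppress=True)
s=read_state(); print(s["clock"],s["tool_pos"],Rt())
t=get_image("top"); d=get_image("side")
save(t,"t0.png",s=1.5); save(d,"d0.png",s=1.5)
for n in "case case_in lid_mid lid_pin lid_push board stud0 stud1 pick0_mid pick1_mid pick0_wide pick1_wide guard0_mid guard1_mid guard2_mid guard3_mid mug clipper pomade talc soak neck_brush".split():
    print(n,[[(np.round(x["xy"]).tolist(),round(x["confidence"],2)) for x in place_of(p,n)[:5]] for p in (t,d)])
for p in (t,d): print(ray(p,(256,192)))
E
```

```text
0.0 [0.204 0.643 0.244] [[-0.953  0.303 -0.001]
 [ 0.303  0.953 -0.002]
 [-0.    -0.002 -1.   ]]
case [[([159.0, 201.0], 0.98)], [([214.0, 168.0], 0.93), ([218.0, 167.0], 0.47)]]
case_in [[([120.0, 281.0], 0.29)], [([217.0, 164.0], 0.72)]]
lid_mid [[([142.0, 192.0], 0.61)], [([223.0, 143.0], 0.61)]]
lid_pin [[([109.0, 232.0], 0.67), ([396.0, 181.0], 0.25), ([353.0, 189.0], 0.16)], [([180.0, 140.0], 0.93)]]
lid_push [[([165.0, 224.0], 0.64), ([319.0, 168.0], 0.33)], [([201.0, 156.0], 0.82), ([231.0, 272.0], 0.31)]]
board [[([293.0, 182.0], 0.59), ([328.0, 240.0], 0.55), ([240.0, 236.0], 0.29)], [([280.0, 237.0], 0.63), ([210.0, 212.0], 0.23)]]
stud0 [[([282.0, 150.0], 0.81), ([325.0, 159.0], 0.8), ([313.0, 281.0], 0.44)], [([299.0, 184.0], 0.93), ([312.0, 211.0], 0.79)]]
stud1 [[([282.0, 150.0], 0.81), ([325.0, 159.0], 0.8), ([313.0, 281.0], 0.44)], [([299.0, 184.0], 0.93), ([312.0, 211.0], 0.79)]]
pick0_mid [[], []]
pick1_mid [[([314.0, 181.0], 0.94)], [([289.0, 222.0], 0.76)]]
pick0_wide [[], [([305.0, 289.0], 0.44)]]
pick1_wide [[([318.0, 167.0], 0.91), ([161.0, 203.0], 0.21)], [([
[... 499 characters left out ...]
, ([298.0, 171.0], 0.63), ([278.0, 235.0], 0.57), ([176.0, 278.0], 0.51), ([183.0, 140.0], 0.39)]]
clipper [[([118.0, 278.0], 0.57), ([312.0, 284.0], 0.47)], [([147.0, 163.0], 0.79)]]
pomade [[([310.0, 280.0], 0.83), ([319.0, 167.0], 0.49)], [([178.0, 278.0], 0.97)]]
talc [[([200.0, 118.0], 0.56)], [([299.0, 172.0], 0.78), ([289.0, 220.0], 0.66), ([214.0, 167.0], 0.63), ([344.0, 333.0], 0.47)]]
soak [[([229.0, 120.0], 0.6)], [([309.0, 187.0], 0.97), ([300.0, 171.0], 0.59), ([305.0, 215.0], 0.15)]]
neck_brush [[([396.0, 182.0], 0.62)], [([341.0, 334.0], 0.64)]]
(array([ 0.48 , -0.061,  0.979]), array([ 0.102, -0.005, -0.995]))
(array([ 0.311, -0.767,  0.591]), array([ 0.297,  0.767, -0.569]))
```

View pics/t0.png

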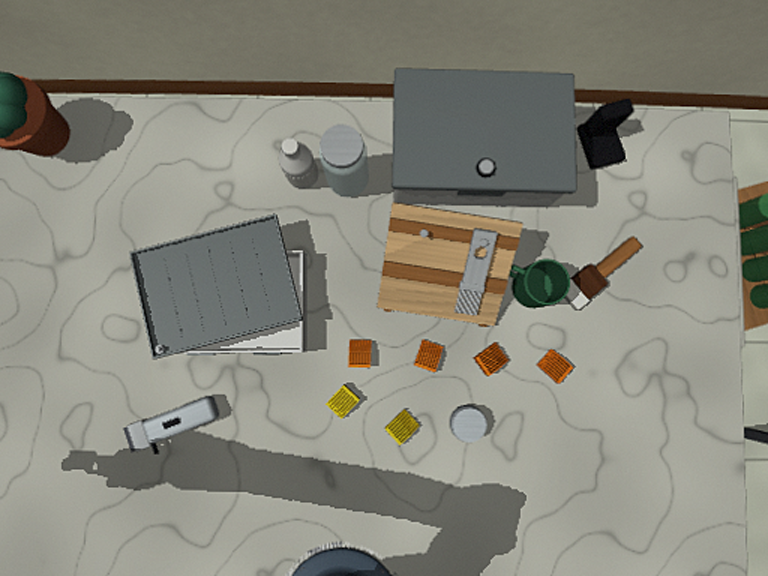

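View pics/d0.png

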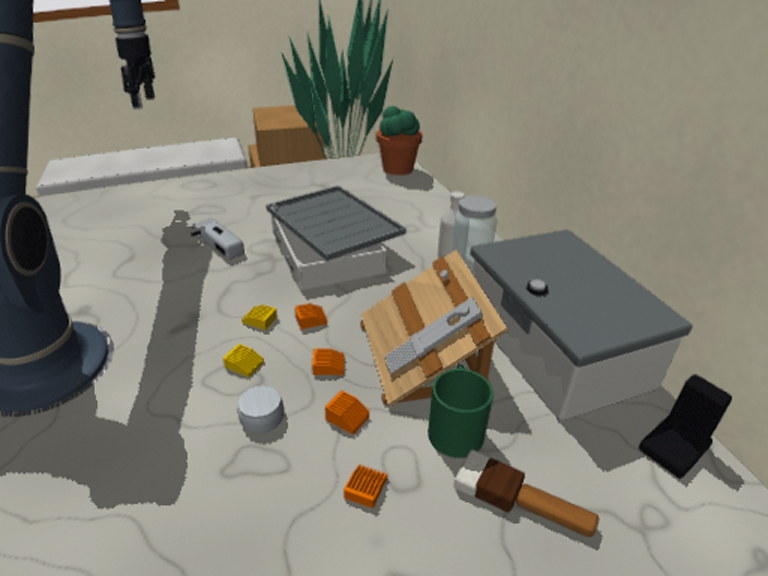

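The pictures show one 11‑tooth pick at (314,181) on the right stud and four orange guards at (240,235), (286,236), (327,239), (370,244). The two yellow ones at (229,267) and (268,284) are look-alikes. The lid starts about 0.2 rad open. Next I measure in metres.

```bash
python3 - <<'E'
from h import *
np.set_printoptions(precision=4,suppress=True)
t=get_image("top"); d=get_image("side")
P=lambda u,v,z: atz(t,(u/1.5,v/1.5),z)
print("lid corners NL,FL,FR,NR")
for u,v in((155,357),(133,254),(276,216),(302,316)): print(P(u,v,.07))
print("pin",P(161,349,.062)); print("case rim",P(304,351,.054),P(303,252,.054))
for n,a,b in(("pin",(109,232),(180,140)),("pickmid",(314,181),(289,222)),("wide",(318,167),(306,210)),("stud1",(282,150),(299,184)),("stud0",(325,159),(312,211))):
    pass
def best(p,n,k=0): return place_of(p,n)[k]["xy"]
for n in ("case","lid_pin","lid_mid","lid_push","pick1_mid","pick1_wide"):
    print(n,tri(t,best(t,n),d,best(d,n)))
hs=cv2.cvtColor(t["frame"],cv2.COLOR_RGB2HSV)
hd=cv2.cvtColor(d["frame"],cv2.COLOR_RGB2HSV)
for nm,h in(("top",hs),("side",hd)):
    m=cv2.inRange(h,(4,150,80),(17,255,255)); 
    c,_=cv2.findContours(m,cv2.RETR_EXTERNAL,cv2.CHAIN_APPROX_NONE)
    for x in c:
        if cv2.contourArea(x)>60:
            r=cv2.minAreaRect(x); print(nm,np.round(r[0],1),np.round(r[1],1),r[2])
            if nm=="top":
                b=np.array([atz(t,q,.015)[:2] for q in x[:,0]],np.float32); r=cv2.minAreaRect(b); print("   ",np.array(r[0]),np.array(r[1]),r[2])
for n in ("lid_pin","stud0"): print(n,[x["xy"] for x in place_of(t,n)],[x["xy"] for x in place_of(d,n)])
save(t,"g.png",(150,210,400,300),3)
save(t,"b.png",(240,125,370,225),5)
E
```

```text
lid corners NL,FL,FR,NR
[0.4451 0.3288 0.07  ]
[0.6247 0.3788 0.07  ]
[0.6974 0.1279 0.07  ]
[0.5212 0.0758 0.07  ]
pin [0.4589 0.3224 0.062 ]
case rim [0.4605 0.0727 0.054 ] [0.6365 0.0803 0.054 ]
case (array([0.5462, 0.196 , 0.0041]), np.float64(0.0034048689770735286))
lid_pin (array([0.4542, 0.3273, 0.0486]), np.float64(0.0028109278985232232))
lid_mid (array([0.5703, 0.2294, 0.0671]), np.float64(0.0026145541263813293))
lid_push (array([0.4901, 0.1659, 0.0703]), np.float64(0.00738923496212765))
pick1_mid (array([ 0.6074, -0.2147,  0.0777]), np.float64(0.0006255932530786432))
pick1_wide (array([ 0.6349, -0.2255,  0.1143]), np.float64(0.0016597686248904899))
top [369.6 243.6] [19.3 15. ] 40.601295471191406
    [ 0.4416 -0.3823] [0.0528 0.0417] 49.16087341308594
top [327.3 239.3] [15.7 17.6] 53.97262954711914
    [ 0.4516 -0.2648] [0.0426 0.0492] 37.116153717041016
top [239.5 235.5] [14.  17.9] 3.5763344764709473
    [ 0.4576 -0.023 ] [0.0386 0.0487] 87.8023681640625
top [285.6 236.7] [14.9 18. ] 18.434946060180664
    [ 0.4565 -0.1497] [0.0408 0.0495] 72.23643493652344
top [329.9 190
[... 709 characters left out ...]
e [371.2 339.6] [56.3 15.2] 23.962486267089844
side [242.6 323.4] [22.7 25.4] 23.96249008178711
side [230.2 274.9] [26.2 23.8] 41.987213134765625
side [287.  242.5] [13.4 13. ] 63.43495178222656
side [218.5 240.5] [17. 21.] 90.0
side [319.  221.4] [13.7 10.3] 59.03623962402344
side [206.9 209.8] [15.5 18.8] 77.90524291992188
side [271.5 205.8] [33.1 11.1] 68.19859313964844
side [299.4 187. ] [32.3  8.9] 59.74356460571289
side [265.5 101. ] [28. 29.] 90.0
side [47.5  8.8] [ 5.7 51.8] 84.17366027832031
side [106.6   3.5] [ 5.8 23.1] 82.87498474121094
lid_pin [[107.7, 233.6], [203.8, 117.4]] [[180.2, 142.1], [213.5, 166.7]]
stud0 [[280.8, 152.0], [322.4, 156.4]] [[310.1, 208.9], [297.1, 185.4]]
```

View pics/g.png

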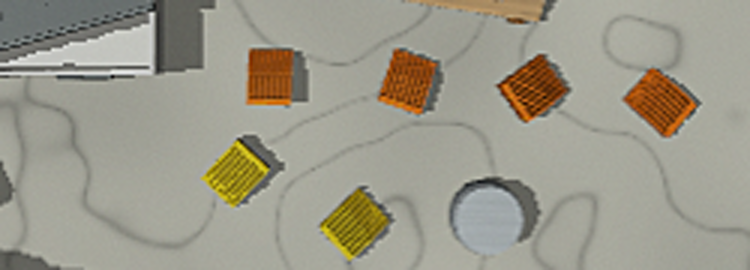

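View pics/b.png

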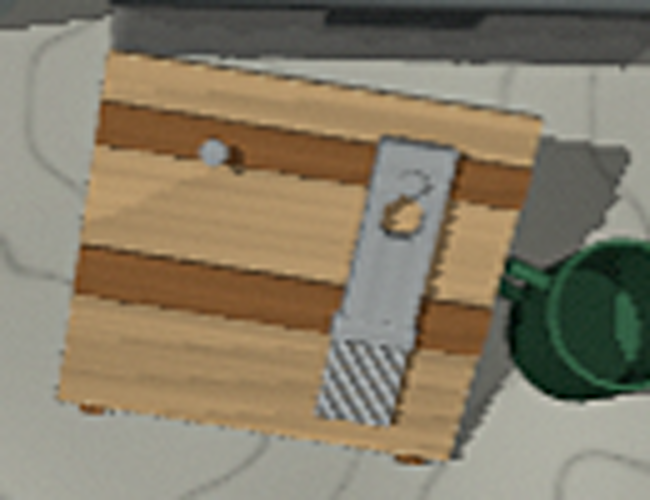

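Call:
{"fn": "play_rows", "kwargs": {
  "xyz": [
    [0,0,0],
    [0,0,0],
    [0,0,0],
    [0,0,0]
  ],
  "dr": [
    [0,0,-6],
    [0,0,-6],
    [0,0,-5.6],
    [0,0,0]
  ],
  "fingers": [1,1,1,1]
}}

```text
clock: 3.6
tool_pos: [0.2044, 0.6433, 0.2453]
tcp_rot: [0.0, -0.005, 1.0, 0.0]
contact_force: [-0.3, -0.1, -0.3]
opening: 0.332
```

```bash
python3 - <<'E'
from h import *
np.set_printoptions(precision=3,suppress=True)
s=read_state(); print(s["tool_pos"],s["qpos"]);print(Rt())
pin=np.array([.458,.3215])
for a in (16.4,25,35,45,55,65,75,85,96,98):
    r=np.radians(a); x=np.array([np.cos(r),np.sin(r)]); ny=np.array([np.sin(r),-np.cos(r)])
    off=11*abs(np.cos(r))+14.5*abs(np.sin(r))
    print(a,pin-x*(.014+off/1000)+.16*ny)
E
```

```text
[0.204 0.643 0.245] [-1.245  0.472 -0.118  1.529  0.059  1.144  0.208]
[[-1.    -0.011  0.   ]
 [-0.011  1.     0.   ]
 [-0.     0.    -1.   ]]
16.4 [0.476 0.16 ]
25 [0.498 0.164]
35 [0.524 0.172]
45 [0.548 0.186]
55 [0.571 0.203]
65 [0.59  0.225]
75 [0.605 0.25 ]
85 [0.615 0.278]
96 [0.62  0.309]
98 [0.621 0.314]
```

Call:
{"fn": "play_rows", "kwargs": {
  "xyz": [
    [-0.019,-0.041,0],
    [-0.019,-0.041,0],
    [-0.019,-0.041,0],
    [-0.019,-0.041,0],
    [-0.019,-0.041,0],
    [-0.019,-0.041,0],
    [-0.019,-0.041,0],
    [-0.019,-0.041,0]
  ],
  "dr": [
    [0,0,0],
    [0,0,0],
    [0,0,0],
    [0,0,0],
    [0,0,0],
    [0,0,0],
    [0,0,0],
    [0,0,0]
  ],
  "fingers": [1,1,1,1,1,1,1,1]
}}

```text
clock: 4.4
tool_pos: [0.3589, 0.3113, 0.2435]
tcp_rot: [-0.001, -0.002, 1.0, 0.003]
contact_force: [0.8, 0.8, 0.2]
opening: -0.001
```

Call:
{"fn": "play_rows", "kwargs": {
  "xyz": [
    [-0.019,-0.041,0],
    [-0.019,-0.041,0],
    [-0.019,-0.041,0],
    [0,0,0]
  ],
  "dr": [
    [0,0,0],
    [0,0,0],
    [0,0,0],
    [0,0,0]
  ],
  "fingers": [1,1,1,1]
}}

```text
clock: 4.8
tool_pos: [0.4203, 0.1769, 0.2442]
tcp_rot: [0.001, 0.008, 1.0, 0.004]
contact_force: [-0.2, 0.4, -0.1]
opening: 0.002
```

Call:
{"fn": "play_rows", "kwargs": {
  "xyz": [
    [-0.01,-0.01,0.045],
    [-0.01,-0.01,0.045],
    [-0.005,-0.004,0.045],
    [0,0,0.033],
    [0,0,0]
  ],
  "dr": [
    [0,0,0],
    [0,0,0],
    [0,0,0],
    [0,0,0],
    [0,0,0]
  ],
  "fingers": [1,1,1,1,1]
}}

```text
clock: 5.3
tool_pos: [0.4513, 0.1561, 0.0753]
tcp_rot: [0.007, 0.015, 1.0, 0.008]
contact_force: [-0.0, -0.8, -0.1]
opening: 0.004
```

Call:
{"fn": "play_rows", "kwargs": {
  "xyz": [
    [-0.022,0.002,0],
    [-0.025,0.005,0],
    [-0.026,0.008,0],
    [-0.024,0.014,0],
    [-0.023,0.017,0],
    [-0.02,0.022,0],
    [-0.015,0.025,0],
    [0,0,0]
  ],
  "dr": [
    [0,0,0],
    [0,0,0],
    [0,0,0],
    [0,0,0],
    [0,0,0],
    [0,0,0],
    [0,0,0],
    [0,0,0]
  ],
  "fingers": [1,1,1,1,1,1,1,1]
}}

```text
clock: 6.1
tool_pos: [0.6123, 0.2532, 0.0905]
tcp_rot: [0.007, 0.018, 1.0, 0.01]
contact_force: [0.0, 0.9, 0.5]
opening: -0.004
```

```bash
python3 - <<'E'
from h import *
t=get_image("top"); save(t,"t1.png",(50,100,400,300),2.2)
E
```

```text
(no output)
```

View pics/t1.png

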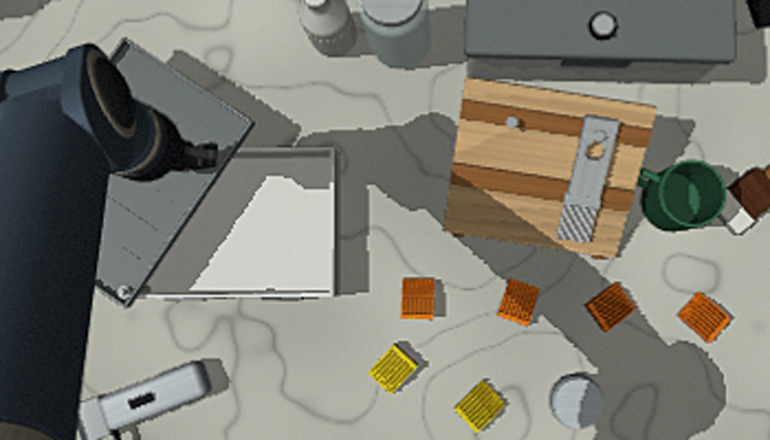

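The lid is now about 55° open, but the tool tilted, climbed, and rode over the lip. I'll level the tool, back off and push again.

```bash
cat >> h.py <<'E'
def goto(x=None,jaw=None,tilt=None):
    """tool-frame shift and turn to reach world x with tool down, jaw heading jaw deg"""
    s=read_state(); M=Rt(); p=np.array(s["tool_pos"])
    if jaw is not None:
        r=np.radians(jaw); y=np.array([np.cos(r),np.sin(r),0]); z=np.array([0,0,-1.]); T=np.column_stack([np.cross(y,z),y,z])
        if tilt is not None: T=tilt
        print("dr",np.round(R.from_matrix(M.T@T).as_rotvec(degrees=True),1))
        if x is not None: print("xyz after turn",np.round(T.T@(np.array(x)-p),4))
    if x is not None: print("xyz now",np.round(M.T@(np.array(x)-p),4))
    print("tcp",np.round(p,4),"open",round(s["opening"],3),"q",np.round(s["qpos"],2),"clk",s["clock"])
E
python3 - <<'E'
from h import *
np.set_printoptions(precision=3,suppress=True)
goto((.62,.18,.09),90); print(Rt())
# lid angle from lid edge pixels
t=get_image("top")
P=lambda u,v: atz(t,(50+u/2.2,100+v/2.2),.07)[:2]
a,b=P(124,306),P(252,122); print(a,b,np.degrees(np.arctan2(*(b-a)[::-1])))
pin=np.array([.458,.3215])
for a in (50,55,60,65,75,85,96,98):
    r=np.radians(a); x=np.array([np.cos(r),np.sin(r)]); ny=np.array([np.sin(r),-np.cos(r)])
    off=11*abs(np.cos(r))+14.5*abs(np.sin(r))
    print(a,pin-x*(.014+off/1000)+.16*ny)
E
```

```text
dr [ 1.1  0.7 -2.1]
xyz after turn [-0.008 -0.071  0.001]
xyz now [-0.011 -0.071 -0.001]
tcp [0.612 0.251 0.09 ] open 0.002 q [-0.54  0.59  0.14  1.72 -0.12  0.81  1.18] clk 6.15
[[-0.999  0.037  0.013]
 [ 0.037  0.999  0.019]
 [-0.012  0.019 -1.   ]]
[0.442 0.321] [0.666 0.178] -32.538885228045
50 [0.56  0.194]
55 [0.571 0.203]
60 [0.581 0.214]
65 [0.59  0.225]
75 [0.605 0.25 ]
85 [0.615 0.278]
96 [0.62  0.309]
98 [0.621 0.314]
```

Call:
{"fn": "play_rows", "kwargs": {
  "xyz": [
    [0.002,-0.04,-0.003],
    [0.005,-0.04,0],
    [0.005,-0.003,0.01],
    [0,0,0.009],
    [0,0,0]
  ],
  "dr": [
    [1.1,0.7,-2.1],
    [0,0,0],
    [0,0,0],
    [0,0,0],
    [0,0,0]
  ],
  "fingers": [1,1,1,1,1]
}}

```text
clock: 6.7
tool_pos: [0.5944, 0.1612, 0.0771]
tcp_rot: [-0.0, 0.002, 1.0, -0.001]
contact_force: [0.1, 0.7, 0.2]
opening: 0.001
```

```bash
python3 - <<'E'
from h import *
np.set_printoptions(precision=3,suppress=True)
goto((.581,.19,.071),90)
E
```

```text
dr [-0.2 -0.  -0.2]
xyz after turn [0.013 0.029 0.006]
xyz now [0.013 0.029 0.006]
tcp [0.594 0.161 0.077] open 0.001 q [-0.44  0.56  0.14  1.83 -0.1   0.76  1.32] clk 6.7
```

Call:
{"fn": "play_rows", "kwargs": {
  "xyz": [
    [0.009,0.03,0.005],
    [-0.002,0.02,0.003],
    [-0.008,0.018,0.001],
    [-0.009,0.018,0.001],
    [-0.006,0.02,0.001]
  ],
  "dr": [
    [0,0,0],
    [0,0,0],
    [0,0,0],
    [0,0,0],
    [0,0,0]
  ],
  "fingers": [1,1,1,1,1]
}}

```text
clock: 7.2
tool_pos: [0.611, 0.2686, 0.0668]
tcp_rot: [-0.0, 0.004, 1.0, -0.003]
contact_force: [-0.1, -1.2, 0.8]
opening: -0.003
```

```bash
python3 - <<'E'
from h import *
goto((.621,.314,.071),90)
E
```

```text
dr [-0.4 -0.  -0.4]
xyz after turn [-0.01    0.0454 -0.0042]
xyz now [-0.0097  0.0454 -0.0045]
tcp [0.611  0.2686 0.0668] open -0.003 q [-0.57  0.64  0.14  1.7  -0.11  0.81  1.17] clk 7.2
```

Call:
{"fn": "play_rows", "kwargs": {
  "xyz": [
    [-0.004,0.012,-0.004],
    [-0.003,0.016,-0.003],
    [-0.002,0.014,0],
    [-0.001,0.005,0],
    [0,0,0]
  ],
  "dr": [
    [0,0,0],
    [0,0,0],
    [0,0,0],
    [0,0,0],
    [0,0,0]
  ],
  "fingers": [1,1,1,1,1]
}}

```text
clock: 7.7
tool_pos: [0.6199, 0.3237, 0.0739]
tcp_rot: [-0.001, 0.001, 1.0, -0.003]
contact_force: [0.4, -0.5, -0.5]
opening: 0.002
```

Call:
{"fn": "play_rows", "kwargs": {
  "xyz": [
    [0,-0.03,0],
    [0,-0.03,-0.03],
    [0,-0.04,-0.03],
    [0,-0.045,-0.045],
    [0,-0.045,-0.04],
    [0,-0.045,-0.02],
    [0,-0.045,0],
    [0,-0.045,0]
  ],
  "dr": [
    [0,0,0],
    [0,0,0],
    [0,0,0],
    [0,0,0],
    [0,0,0],
    [0,0,0],
    [0,0,0],
    [0,0,0]
  ],
  "fingers": [1,1,1,0,0,0,0,0]
}}

```text
clock: 8.5
tool_pos: [0.6201, 0.0153, 0.2283]
tcp_rot: [0.0, -0.005, 1.0, -0.0]
contact_force: [0.8, -0.6, 0.5]
opening: 0.502
```

```bash
python3 - <<'E'
from h import *
np.set_printoptions(precision=4,suppress=True)
t=get_image("top"); save(t,"t2.png",(50,100,250,270),3)
goto()
E
```

```text
tcp [0.6201 0.0033 0.229 ] open 0.498 q [-0.24  0.39  0.22  1.7  -0.08  1.05  1.57] clk 8.55
```

View pics/t2.png

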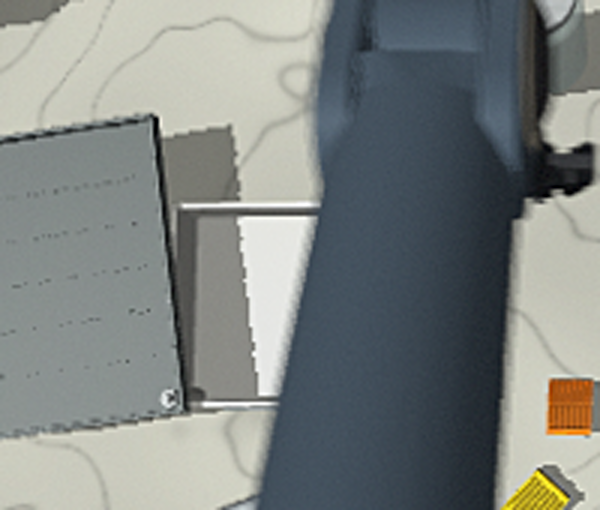

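The lid now stands past a quarter turn, with its edge from (185,410) to (157,115) in the crop. Next is the pick grasp pose.

```bash
python3 - <<'E'
from h import *
np.set_printoptions(precision=4,suppress=True)
t=get_image("top"); d=get_image("side")
Q=lambda u,v,z: atz(t,(240+u/5,125+v/5),z/1000)
s35,c35=np.sin(np.radians(35)),np.cos(np.radians(35))
def zs(s,n): return 16+s*s35+n*c35
# top face (n=14) of the comb, s of mid 111
e=(Q(380,137,zs(185.5,14))+Q(462,152,zs(185.5,14)))/2
j=(Q(345,312,zs(85,14))+Q(417,325,zs(85,14)))/2
tt=(Q(317,415,zs(20.5,14))+Q(394,427,zs(20.5,14)))/2
w=Q(404,215,zs(145,10))
hd=np.degrees(np.arctan2(*(e-tt)[1::-1]))
print("end",e,"junc",j,"teeth",tt,"wide",w,"heading",hd, "len",np.linalg.norm(e-tt))
for n in(("pick1_mid"),("pick1_wide")):
    a=[x["xy"] for x in place_of(t,n)[:1]]; b=[x["xy"] for x in place_of(d,n)[:1]]
    print(n,a,b, atz(t,a[0],zs(111 if "mid" in n else 145,9.5)/1000), tri(t,a[0],d,b[0]) if b else 0)
# stud heads
print("stud1 head",Q(214,153,zs(165,5+13.5)))
# board corners top face
for u,v,s in((110,52,205),(541,117,205),(450,460,0),(60,402,0)): print("bc",Q(u,v,zs(s,0)))
E
```

```text
end [ 0.6642 -0.2321  0.1339] junc [ 0.584  -0.2227  0.0762] teeth [ 0.5322 -0.2157  0.0392] wide [ 0.6334 -0.2288  0.1074] heading -7.099232739542024 len 0.16326809884016336
pick1_mid [[315.9, 177.3]] [[290.7, 222.9]] [ 0.6123 -0.2199  0.0874] (array([ 0.6113, -0.2203,  0.0808]), np.float64(0.002930055485340761))
pick1_wide [[319.3, 169.2]] [[306.8, 212.9]] [ 0.6304 -0.225   0.107 ] (array([ 0.6363, -0.2275,  0.107 ]), np.float64(0.008938541063799384))
stud1 head [ 0.6595 -0.1304  0.1258]
bc [ 0.7077 -0.0777  0.1336]
bc [ 0.6795 -0.292   0.1336]
bc [ 0.5129 -0.272   0.016 ]
bc [ 0.5409 -0.0556  0.016 ]
```

```bash
cat >> h.py <<'E'
def boardT(yaw=-7.5):
    a=np.radians(yaw); bx=np.array([np.cos(a),np.sin(a),0]); by=np.array([-np.sin(a),np.cos(a),0]); s=np.radians(35)
    n=-np.sin(s)*bx+np.cos(s)*np.array([0,0,1.]); z=-n
    return np.column_stack([np.cross(by,z),by,z])
PM=np.array([.606,-.225,.0874])
E
python3 - <<'E'
from h import *
T=boardT(); n=-T[:,2]
goto(PM+.08*n,0,T); goto(PM+.005*n,0,T)
E
```

```text
dr [  2.5 -35.1   7.9]
xyz after turn [ 0.0651 -0.2439  0.0444]
xyz now [ 0.0621 -0.2374  0.074 ]
tcp [0.6199 0.0192 0.2267] open 0.501 q [-0.25  0.4   0.2   1.7  -0.09  1.05  1.56] clk 8.85
dr [  2.5 -35.1   7.9]
xyz after turn [ 0.0651 -0.2439  0.1194]
xyz now [ 0.0194 -0.2435  0.1353]
tcp [0.6199 0.0192 0.2267] open 0.501 q [-0.25  0.4   0.2   1.7  -0.09  1.05  1.56] clk 8.85
```

Call:
{"fn": "play_rows", "kwargs": {
  "xyz": [
    [0,-0.048,-0.01],
    [0,-0.048,0],
    [0,-0.048,0],
    [0,-0.048,0],
    [0,-0.048,0],
    [0,0,0]
  ],
  "dr": [
    [0.5,-7,1.6],
    [0.5,-7,1.6],
    [0.5,-7,1.6],
    [0.5,-7,1.6],
    [0.5,-7,1.6],
    [0,0,0]
  ],
  "fingers": [-0.5,-0.5,-0.5,-0.5,-0.5,-0.5]
}}

```text
clock: 9.45
tool_pos: [0.616, -0.2043, 0.2362]
tcp_rot: [0.296, 0.053, 0.953, -0.014]
contact_force: [-0.5, -0.1, -0.2]
opening: 0.757
```

```bash
python3 - <<'E'
from h import *
T=boardT(); n=-T[:,2]
goto(PM+.04*n,0,T)
E
```

```text
dr [ 0.9 -0.5  0.8]
xyz after turn [ 0.0913 -0.0218  0.0778]
xyz now [ 0.0909 -0.0217  0.0782]
tcp [ 0.616  -0.2043  0.2362] open 0.757 q [ 0.25  0.23  0.07  2.04 -0.45  0.31  2.16] clk 9.45
```

Call:
{"fn": "play_rows", "kwargs": {
  "xyz": [
    [0.03,-0.008,0.015],
    [0.03,-0.008,0.03],
    [0.03,-0.006,0.03],
    [0,0,0]
  ],
  "dr": [
    [0.9,-0.5,0.8],
    [0,0,0],
    [0,0,0],
    [0,0,0]
  ],
  "fingers": [-0.5,-0.5,-0.5,-0.5]
}}

```text
clock: 9.85
tool_pos: [0.5992, -0.1976, 0.1643]
tcp_rot: [0.284, 0.077, 0.956, -0.015]
contact_force: [-0.2, 2.0, -0.4]
opening: 0.75
```

```bash
python3 - <<'E'
from h import *
T=boardT(); n=-T[:,2]
goto(PM+.005*n,0,T)
t=get_image("top"); d=get_image("side")
for p,nm in((t,"t"),(d,"d")):
    uv=proj(p,[PM,read_state()["tool_pos"]]);print(uv)
a=cv2.resize(t["frame"][130:230,250:380],None,fx=3,fy=3); b=cv2.resize(d["frame"][150:270,220:350],None,fx=3,fy=3)
im=np.zeros((360,780,3),np.uint8); im[:300,:390]=a; im[:,390:]=b
cv2.imwrite("pics/c3.png",im[...,::-1])
E
```

```text
dr [-0.1 -2.  -1.7]
xyz after turn [ 0.0357 -0.0263  0.0639]
xyz now [ 0.0327 -0.0271  0.0651]
tcp [ 0.5992 -0.1976  0.1643] open 0.75 q [ 0.06  0.32  0.28  2.13 -0.96  0.22  2.61] clk 9.85
[[317.86606302 179.76625397]
 [314.71853591 177.78974436]]
[[290.56457809 222.24040894]
 [286.24732311 188.17065699]]
```

View pics/c3.png

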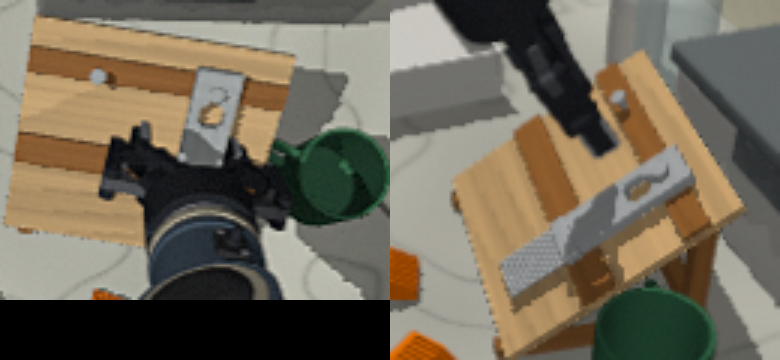

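Tilting the full 35° runs joints 5, 6 and 7 into their limits. The jaws grip the comb's sides, so the pitch about the jaw axis is free. I'll grip at about 20° tilt and level the comb when placing it.

```bash
sed -i 's/def boardT(yaw=-7.5):/def boardT(yaw=-7.5,tl=20):/; s/s=np.radians(35)/s=np.radians(tl)/' h.py; python3 - <<'E'
from h import *
T=boardT(); n=-T[:,2]
goto(PM+.08*n,0,T)
E
```

```text
dr [-0.2 13.3 -1.9]
xyz after turn [ 0.0183 -0.021  -0.0018]
xyz now [ 0.0167 -0.0216 -0.0058]
tcp [ 0.5993 -0.2029  0.1671] open 0.749 q [ 0.07  0.32  0.27  2.13 -0.95  0.21  2.6 ] clk 9.95
```

Call:
{"fn": "play_rows", "kwargs": {
  "xyz": [
    [0.005,-0.007,-0.005],
    [0.01,-0.012,0],
    [0,0,0]
  ],
  "dr": [
    [-0.1,7,-1],
    [-0.1,6.5,-1],
    [0,0,0]
  ],
  "fingers": [-0.5,-0.5,-0.5]
}}

```text
clock: 10.25
tool_pos: [0.5827, -0.218, 0.1641]
tcp_rot: [0.179, 0.063, 0.982, -0.008]
contact_force: [-0.3, -0.3, 0.4]
opening: 0.749
```

```bash
python3 - <<'E'
from h import *
T=boardT(); n=-T[:,2]
goto(PM+.03*n,0,T)
E
```

```text
dr [0.5 0.7 0.1]
xyz after turn [ 0.0036 -0.0039  0.0503]
xyz now [ 0.0042 -0.0043  0.0502]
tcp [ 0.5827 -0.218   0.1641] open 0.749 q [-0.15  0.38  0.6   2.02 -0.64  0.53  2.33] clk 10.25
```

Call:
{"fn": "play_rows", "kwargs": {
  "xyz": [
    [0.004,-0.004,0.025],
    [0,0,0.025],
    [0,0,0]
  ],
  "dr": [
    [0.5,0.7,0.1],
    [0,0,0],
    [0,0,0]
  ],
  "fingers": [-0.5,-0.5,-0.5]
}}

```text
clock: 10.55
tool_pos: [0.5984, -0.2244, 0.1176]
tcp_rot: [0.179, 0.065, 0.982, -0.011]
contact_force: [-0.8, -0.4, -1.0]
opening: 0.748
```

```bash
python3 - <<'E'
from h import *
T=boardT(); n=-T[:,2]
goto(PM+.006*n,0,T)
E
```

```text
dr [ 0.1  0.6 -0.1]
xyz after turn [0.0032 0.0004 0.025 ]
xyz now [0.0035 0.0004 0.0249]
tcp [ 0.5984 -0.2244  0.1176] open 0.748 q [-0.07  0.47  0.51  2.02 -0.74  0.45  2.42] clk 10.55
```

Call:
{"fn": "play_rows", "kwargs": {
  "xyz": [
    [0.003,0,0.012],
    [0,0,0.011],
    [0,0,0.002],
    [0,0,0],
    [0,0,0],
    [0,0,0],
    [0,0,0]
  ],
  "dr": [
    [0,0.5,0],
    [0,0,0],
    [0,0,0],
    [0,0,0],
    [0,0,0],
    [0,0,0],
    [0,0,0]
  ],
  "fingers": [-0.5,-0.5,-0.5,1,1,1,1],
  "force": 60
}}

```text
clock: 11.25
tool_pos: [0.6042, -0.2258, 0.0952]
tcp_rot: [0.177, 0.067, 0.982, -0.009]
contact_force: [-0.3, 0.2, -1.3]
opening: 0.421
```

```bash
python3 - <<'E'
from h import *
T=boardT(); n=-T[:,2]
goto(PM+.006*n,0,T); M=Rt(); up=-boardT(tl=35)[:,0]; nn=-boardT(tl=35)[:,2]
print("up20 tool",M.T@up*.02,"lift40",M.T@nn*.04)
print(read_state()["contact_force"])
E
```

```text
dr [ 0.2  0.4 -0.3]
xyz after turn [0.0011 0.001  0.0019]
xyz now [0.0011 0.001  0.0019]
tcp [ 0.6042 -0.2258  0.0952] open 0.421 q [-0.03  0.51  0.46  2.01 -0.79  0.43  2.46] clk 11.25
up20 tool [-0.0193579   0.00011796 -0.00502571] lift40 [ 1.00521332e-02  9.83873165e-05 -3.87162103e-02]
[-0.27014983  0.18808868 -1.31640738]
```

Call:
{"fn": "play_rows", "kwargs": {
  "xyz": [
    [-0.005,0,-0.0013],
    [-0.005,0,-0.0013],
    [-0.005,0,-0.0013],
    [-0.0045,0,-0.0012],
    [0,0,0]
  ],
  "dr": [
    [0,0,0],
    [0,0,0],
    [0,0,0],
    [0,0,0],
    [0,0,0]
  ],
  "fingers": [1,1,1,1,1]
}}

```text
clock: 11.75
tool_pos: [0.6228, -0.2283, 0.1084]
tcp_rot: [0.178, 0.066, 0.982, -0.01]
contact_force: [-0.0, 0.7, -0.8]
opening: 0.427
```

```bash
python3 - <<'E'
from h import *
s=read_state(); p=np.array(s["tool_pos"]); B=boardT(tl=35)
print("moved up,y,n", (p-[.6042,-.2258,.0952])@np.column_stack([-B[:,0],B[:,1],-B[:,2]]), s["contact_force"], s["opening"],np.round(s["qpos"],2))
M=Rt();print("lift",M.T@-B[:,2]*.012)
t=get_image("top"); d=get_image("side")
a=cv2.resize(t["frame"][130:230,250:380],None,fx=3,fy=3); b=cv2.resize(d["frame"][150:270,220:350],None,fx=3,fy=3)
im=np.zeros((360,780,3),np.uint8); im[:300,:390]=a; im[:,390:]=b
cv2.imwrite("pics/c4.png",im[...,::-1])
E
```

```text
moved up,y,n [ 2.29797921e-02 -2.44162288e-05  6.28097023e-05] [-0.01507725  0.66480007 -0.84531371] 0.4266731959633672 [-0.06  0.51  0.5   1.96 -0.76  0.47  2.42]
lift [ 2.99711496e-03  2.08990777e-05 -1.16196758e-02]
```

View pics/c4.png

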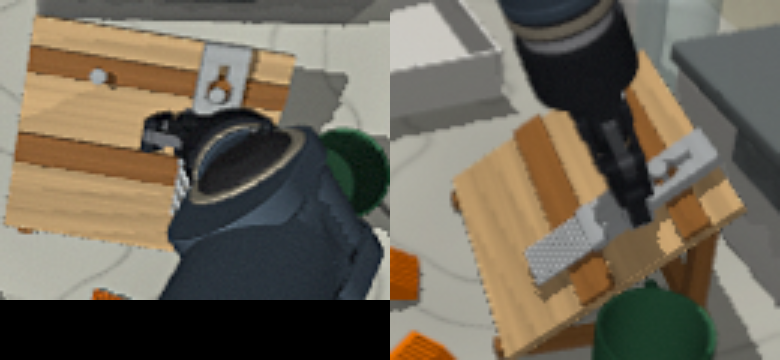

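The comb slid up 23 mm, so the stud head (218,96) now sits in the lower part of the wide end. I'll ease back 2.5 mm and lift square to the face.

Call:
{"fn": "play_rows", "kwargs": {
  "xyz": [
    [0.0025,0,0.0006],
    [0.003,0,-0.0116],
    [0.003,0,-0.0116],
    [0.003,0,-0.0116],
    [0.003,0,-0.0116],
    [0,0,-0.03],
    [0,0,-0.03],
    [0,0,0]
  ],
  "dr": [
    [0,0,0],
    [0,0,0],
    [0,0,0],
    [0,0,0],
    [0,0,0],
    [0,0,0],
    [0,0,0],
    [0,0,0]
  ],
  "fingers": [1,1,1,1,1,1,1,1]
}}

```text
clock: 12.65
tool_pos: [0.5654, -0.2223, 0.2081]
tcp_rot: [0.177, 0.068, 0.982, -0.009]
contact_force: [0.7, -0.4, -1.3]
opening: 0.426
```

```bash
python3 - <<'E'
from h import *
goto((.58,.0,.25),82.5)
d=get_image("side"); save(d,"c5.png",(200,90,350,270),3)
E
```

```text
dr [ 0.3 20.4 -0.4]
xyz after turn [ 0.0145  0.2223 -0.0419]
xyz now [ 0.0009  0.2225 -0.0433]
tcp [ 0.5654 -0.2223  0.2081] open 0.426 q [-0.23  0.3   0.7   2.01 -0.53  0.61  2.24] clk 12.65
```

View pics/c5.png

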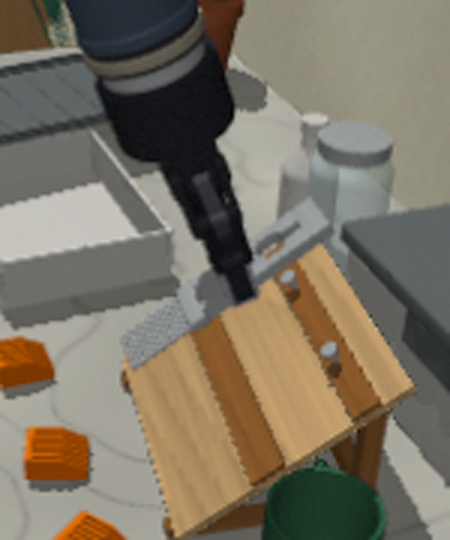

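```bash
cat >> h.py <<'E'
CASE=np.array([.5458,.2046]); CY=np.radians(2.5)
def cw(x,y): c,s=np.cos(CY),np.sin(CY); return CASE+np.array([c*x-s*y,s*x+c*y])/1000
MG=R.from_quat([.067,.982,-.009,.177]).as_matrix()
REL=boardT(-7.5,35).T@MG
OFF=boardT(-7.5,35).T@(np.array([.6042,-.2258,.0952])-PM)
def combT(yaw=-87.5): return boardT(yaw,0)@REL
def combP(x,y,zmid,yaw=-87.5): return np.r_[cw(x,y),zmid]+boardT(yaw,0)@OFF
E
python3 - <<'E'
from h import *
np.set_printoptions(precision=4,suppress=True)
t=get_image("top")
print("FL",atz(t,(50+178/3,100+205/3),.054),cw(91,128))
print(OFF, combT(), combP(40,-10,.15))
goto(combP(40,-10,.15),0,combT())
E
```

```text
FL [0.631  0.3304 0.054 ] [0.6311 0.3364]
[-0.0031 -0.001  -0.0074] [[-0.0361  0.9993 -0.0068]
 [ 0.9671  0.0367  0.2518]
 [ 0.2519  0.0025 -0.9678]] [0.5853 0.1932 0.1574]
dr [ 4.2 28.4 81. ]
xyz after turn [0.3876 0.0353 0.1501]
xyz now [0.0513 0.4125 0.0354]
tcp [ 0.565  -0.2207  0.2049] open 0.425 q [-0.22  0.31  0.69  2.01 -0.54  0.61  2.25] clk 12.75
```

Call:
{"fn": "play_rows", "kwargs": {
  "xyz": [
    [0,0.025,-0.03],
    [0.004,0.045,-0.015],
    [0.006,0.045,0],
    [0.006,0.045,0],
    [0.006,0.045,0],
    [0.006,0.045,0],
    [0.006,0.045,0],
    [0,0.045,0]
  ],
  "dr": [
    [0,5,0],
    [0,5,0],
    [0,5,0],
    [0,5,0],
    [0,0,0],
    [0,0,0],
    [0,0,0],
    [0,0,0]
  ],
  "fingers": [1,1,1,1,1,1,1,1]
}}

```text
clock: 13.55
tool_pos: [0.5625, 0.1262, 0.2414]
tcp_rot: [-0.011, 0.078, 0.997, 0.001]
contact_force: [1.2, -0.7, -0.8]
opening: 0.426
```

```bash
python3 - <<'E'
from h import *
goto(combP(40,-10,.15),0,combT())
E
```

```text
dr [-11.   11.   78.3]
xyz after turn [0.0428 0.025  0.0981]
xyz now [-0.0139  0.0696  0.0839]
tcp [0.5625 0.1262 0.2414] open 0.426 q [-0.85  0.38  0.73  1.8  -0.29  1.09  1.41] clk 13.55
```

Call:
{"fn": "play_rows", "kwargs": {
  "xyz": [
    [0,0.03,0],
    [0,0.03,0],
    [0,0,0],
    [0,0,0],
    [0,0,0],
    [0,0,0],
    [0,0,0],
    [0,0,0]
  ],
  "dr": [
    [-1.1,1.1,7.8],
    [-1.1,1.1,7.8],
    [-1.1,1.1,7.8],
    [-1.1,1.1,7.8],
    [-1.1,1.1,7.8],
    [-1.1,1.1,7.8],
    [-1.1,1.1,7.8],
    [-1.1,1.1,7.8]
  ],
  "fingers": [1,1,1,1,1,1,1,1]
}}

```text
clock: 14.35
tool_pos: [0.5712, 0.2043, 0.2278]
tcp_rot: [-0.086, 0.591, 0.799, 0.069]
contact_force: [0.3, -0.2, -0.9]
opening: 0.428
```

```bash
python3 - <<'E'
from h import *
goto(combP(40,-10,.12),0,combT())
E
```

```text
dr [-3.2  1.8 14.6]
xyz after turn [-0.0366  0.0135  0.0943]
xyz now [-0.0364  0.0095  0.0949]
tcp [0.5712 0.2043 0.2278] open 0.428 q [-0.94  0.49  0.89  1.77 -0.66  1.17  0.49] clk 14.35
```

Call:
{"fn": "play_rows", "kwargs": {
  "xyz": [
    [0,0,0],
    [0,0,0],
    [-0.037,0.013,0],
    [0,0,0.04],
    [0,0,0.04],
    [0,0,0.012],
    [0,0,0]
  ],
  "dr": [
    [-1.6,0.9,7.3],
    [-1.6,0.9,7.3],
    [0,0,0],
    [0,0,0],
    [0,0,0],
    [0,0,0],
    [0,0,0]
  ],
  "fingers": [1,1,1,1,1,1,1]
}}

```text
clock: 15.05
tool_pos: [0.5823, 0.1926, 0.1181]
tcp_rot: [-0.092, 0.693, 0.71, 0.084]
contact_force: [-0.1, -0.5, -1.3]
opening: 0.425
```

```bash
python3 - <<'E'
from h import *
goto(combP(40,-10,.017),0,combT())
t=get_image("top"); d=get_image("side")
a=cv2.resize(t["frame"][150:270,100:230],None,fx=3,fy=3); b=cv2.resize(d["frame"][90:210,160:290],None,fx=3,fy=3)
cv2.imwrite("pics/c6.png",np.hstack([a,b])[...,::-1])
E
```

```text
dr [-0.4  0.2 -0.8]
xyz after turn [-0.0232  0.0028  0.0909]
xyz now [-0.0228  0.0038  0.091 ]
tcp [0.5823 0.1926 0.1181] open 0.425 q [-0.86  0.63  0.84  1.88 -0.88  1.    0.46] clk 15.05
```

View pics/c6.png

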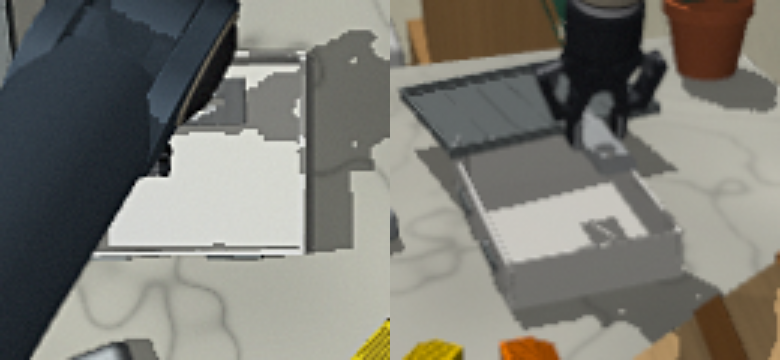

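Call:
{"fn": "play_rows", "kwargs": {
  "xyz": [
    [-0.006,0.003,0.023],
    [-0.006,0,0.023],
    [-0.006,0,0.023],
    [-0.005,0,0.018],
    [0,0,0]
  ],
  "dr": [
    [0,0,0],
    [0,0,0],
    [0,0,0],
    [0,0,0],
    [0,0,0]
  ],
  "fingers": [1,1,1,1,1]
}}

```text
clock: 15.65
tool_pos: [0.5952, 0.1918, 0.0384]
tcp_rot: [-0.086, 0.692, 0.711, 0.094]
contact_force: [0.3, 0.2, -1.0]
opening: 0.422
```

```bash
python3 - <<'E'
from h import *
goto(combP(40,-10,.0125),0,combT()); print(read_state()["contact_force"], "zmid=",read_state()["tool_pos"][2]-OFF[2]*-1 )
E
```

```text
dr [ 0.9 -0.1 -0.5]
xyz after turn [-0.0029 -0.0099  0.0183]
xyz now [-0.003  -0.0102  0.0182]
tcp [0.5952 0.1918 0.0384] open 0.422 q [-0.76  0.73  0.7   1.9  -0.99  0.86  0.57] clk 15.65
[ 0.32273948  0.22985926 -0.95987085] zmid= 0.031007605494199498
```

Call:
{"fn": "play_rows", "kwargs": {
  "xyz": [
    [0,-0.009,0],
    [-0.0015,-0.001,0.008],
    [-0.0015,-0.001,0.007],
    [0,0,0.003],
    [0,0,0]
  ],
  "dr": [
    [0.9,0,-0.5],
    [0,0,0],
    [0,0,0],
    [0,0,0],
    [0,0,0]
  ],
  "fingers": [1,1,1,1,1]
}}

```text
clock: 16.15
tool_pos: [0.5874, 0.1933, 0.0251]
tcp_rot: [-0.089, 0.687, 0.715, 0.093]
contact_force: [-0.2, -0.1, -0.1]
opening: 0.426
```

```bash
python3 - <<'E'
from h import *
goto(combP(40,-10,.0095),0,combT()); print(read_state()["contact_force"])
E
```

```text
dr [ 0.5 -0.2  0.2]
xyz after turn [-0.0021 -0.0021  0.008 ]
xyz now [-0.0021 -0.0022  0.008 ]
tcp [0.5874 0.1933 0.0251] open 0.426 q [-0.74  0.73  0.66  1.92 -1.    0.83  0.59] clk 16.15
[-0.15257822 -0.09783957 -0.12451208]
```

Call:
{"fn": "play_rows", "kwargs": {
  "xyz": [
    [-0.001,-0.001,0.004],
    [0,0,0.004],
    [0,0,0],
    [0,0,0],
    [0,0,0],
    [0,0,0],
    [0,0,-0.02],
    [0,0,-0.04]
  ],
  "dr": [
    [0,0,0],
    [0,0,0],
    [0,0,0],
    [0,0,0],
    [0,0,0],
    [0,0,0],
    [0,0,0],
    [0,0,0]
  ],
  "fingers": [1,1,1,-0.2,-0.2,-0.2,-0.2,-0.2]
}}

```text
clock: 16.95
tool_pos: [0.5846, 0.1795, 0.0796]
tcp_rot: [-0.094, 0.686, 0.715, 0.094]
contact_force: [0.5, 0.0, -0.2]
opening: 0.602
```

Call:
{"fn": "play_rows", "kwargs": {
  "xyz": [
    [0,0,-0.045],
    [0,0,-0.045],
    [0,0,-0.045],
    [0,0,-0.03],
    [0,0,0]
  ],
  "dr": [
    [0,-5,0],
    [0,-5,0],
    [0,-4,0],
    [0,0,0],
    [0,0,0]
  ],
  "fingers": [-0.4,-0.4,-0.4,-0.4,-0.4]
}}

```text
clock: 17.45
tool_pos: [0.5886, 0.1526, 0.2514]
tcp_rot: [0.002, 0.695, 0.719, 0.008]
contact_force: [0.1, -0.7, 0.4]
opening: 0.696
```

```bash
python3 - <<'E'
from h import *
np.set_printoptions(precision=4,suppress=True)
goto((.4576,-.023,.12),-2.2+90)
goto((.4576,-.023,.12),-2.2+90-180)
t=get_image("top"); save(t,"c7.png",(80,140,400,300),2.4)
h=cv2.cvtColor(t["frame"],cv2.COLOR_RGB2HSV); m=cv2.inRange(h,(4,150,80),(17,255,255))
c,_=cv2.findContours(m,cv2.RETR_EXTERNAL,cv2.CHAIN_APPROX_NONE)
for x in c:
    if 100<cv2.contourArea(x)<500:
        b=np.array([atz(t,q,.012)[:2] for q in x[:,0]],np.float32); r=cv2.minAreaRect(b); print(x[:,0].mean(0),np.array(r[0]),np.array(r[1]),r[2])
E
```

```text
dr [  1.1   0.3 -85.8]
xyz after turn [ 0.1241 -0.1805  0.1314]
xyz now [-0.1721 -0.1389  0.1279]
tcp [0.5886 0.1526 0.2514] open 0.696 q [-1.03  0.5   1.02  1.74 -0.47  1.15  0.16] clk 17.45
dr [ 0.3 -1.1 94.2]
xyz after turn [-0.1241  0.1805  0.1314]
xyz now [-0.1721 -0.1389  0.1279]
tcp [0.5886 0.1526 0.2514] open 0.696 q [-1.03  0.5   1.02  1.74 -0.47  1.15  0.16] clk 17.45
[369.6  243.54] [ 0.4415 -0.3833] [0.053  0.0419] 49.16085433959961
[327.5  239.34] [ 0.4512 -0.2661] [0.0405 0.0479] 37.294639587402344
[239.5    235.4355] [ 0.4575 -0.0229] [0.0388 0.0489] 87.8023681640625
[285.4667 236.9167] [ 0.4564 -0.15  ] [0.041  0.0496] 72.23646545410156
[329.3488 190.    ] [ 0.5879 -0.2719] [0.04   0.0266] 83.98192596435547
[286.6081 182.9324] [ 0.6032 -0.1556] [0.1859 0.0253] 82.17378997802734
[412.1846 170.8   ] [ 0.648  -0.5071] [0.0263 0.097 ] 39.69162368774414
[301.2935 155.408 ] [ 0.6838 -0.1942] [0.2434 0.0233] 81.98313903808594
[16.6328 75.6016] [0.91   0.6418] [0.0737 0.1458] 81.38472747802734
```

View pics/c7.png

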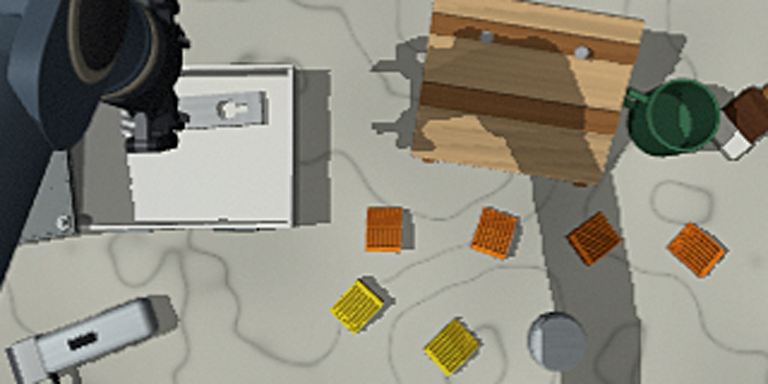

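The pick lies flat in the case at (225,110) with its slot visible. All four guards are still in place. I'll add a small row planner and start on the guards.

```bash
cat >> h.py <<'E'
def down(jaw):
    r=np.radians(jaw); y=np.array([np.cos(r),np.sin(r),0]); z=np.array([0,0,-1.]); return np.column_stack([np.cross(y,z),y,z])
def plan(via,jaw):
    """straight legs through via points (world), turn spread over all rows"""
    s=read_state(); M=Rt(); p=np.array(s["tool_pos"]); T=down(jaw); rv=R.from_matrix(M.T@T).as_rotvec()
    legs=[]
    for v in via:
        d=np.array(v)-p; k=max(1,int(np.ceil(np.linalg.norm(d)/.045))); legs+=[d/k]*k; p=np.array(v)
    need=int(np.ceil(np.degrees(np.linalg.norm(rv))/8.2))
    if need>len(legs): legs=[np.zeros(3)]*(need-len(legs))+legs
    n=len(legs); st=R.from_rotvec(rv/n).as_matrix(); X=[]
    for l in legs: X.append(np.round(M.T@l,3).tolist()); M=M@st
    for i in range(0,n,8): print("xyz",X[i:i+8],len(X[i:i+8]))
    print("dr each",np.round(np.degrees(rv)/n,1).tolist(),"clk",s["clock"],"q",np.round(s["qpos"],2))
E
python3 - <<'E'
from h import *
plan([(.4575,-.023,.12)],87.8)
E
```

```text
xyz [[0.0, 0.0, 0.0], [0.0, 0.0, 0.0], [0.0, 0.0, 0.0], [0.0, 0.0, 0.0], [0.0, 0.0, 0.0], [-0.008, -0.036, 0.021], [-0.003, -0.037, 0.021], [0.002, -0.037, 0.021]] 8
xyz [[0.007, -0.036, 0.021], [0.012, -0.035, 0.021], [0.016, -0.033, 0.022]] 3
dr each [0.1, 0.0, -7.8] clk 17.5 q [-1.03  0.5   1.01  1.75 -0.47  1.14  0.16]
```

Call:
{"fn": "play_rows", "kwargs": {
  "xyz": [
    [0,0,0],
    [0,0,0],
    [0,0,0],
    [0,0,0],
    [0,0,0],
    [-0.008,-0.036,0.02],
    [-0.003,-0.037,0.02],
    [0.002,-0.037,0.02]
  ],
  "dr": [
    [0,0,-7.8],
    [0,0,-7.8],
    [0,0,-7.8],
    [0,0,-7.8],
    [0,0,-7.8],
    [0,0,-7.8],
    [0,0,-7.8],
    [0,0,-7.8]
  ],
  "fingers": [-0.5,-0.5,-0.5,-0.5,-0.5,-0.5,-0.5,-0.5]
}}

```text
clock: 18.3
tool_pos: [0.522, 0.0672, 0.1757]
tcp_rot: [0.001, 0.194, 0.981, 0.003]
contact_force: [0.9, -0.4, -0.4]
opening: 0.751
```

Call:
{"fn": "play_rows", "kwargs": {
  "xyz": [
    [0.007,-0.036,0.02],
    [0.012,-0.035,0.02],
    [0.016,-0.033,0.02],
    [0,0,0]
  ],
  "dr": [
    [0,0,-7.8],
    [0,0,-7.8],
    [0,0,-7.8],
    [0,0,0]
  ],
  "fingers": [-0.5,-0.5,-0.5,-0.5]
}}

```text
clock: 18.7
tool_pos: [0.4501, -0.0317, 0.1059]
tcp_rot: [-0.006, -0.015, 1.0, 0.002]
contact_force: [0.9, -0.4, -0.4]
opening: 0.75
```

```bash
python3 - <<'E'
from h import *
plan([(.4575,-.023,.06),(.4575,-.023,.013)],87.8)
E
```

```text
xyz [[-0.004, 0.004, 0.023], [-0.004, 0.004, 0.023], [-0.0, -0.0, 0.023], [-0.0, -0.0, 0.023]] 4
dr each [0.0, -0.2, 1.0] clk 18.7 q [-0.51  0.34  0.6   2.2  -0.31  0.69  1.9 ]
```

Call:
{"fn": "play_rows", "kwargs": {
  "xyz": [
    [-0.004,0.004,0.023],
    [-0.004,0.004,0.023],
    [0,0,0.023],
    [0,0,0.02],
    [0,0,0.003]
  ],
  "dr": [
    [0,-0.2,1],
    [0,-0.2,1],
    [0,-0.2,1],
    [0,-0.2,1],
    [0,0,0]
  ],
  "fingers": [-0.5,-0.5,-0.5,-0.5,-0.5]
}}

```text
clock: 19.2
tool_pos: [0.455, -0.0232, 0.0077]
tcp_rot: [-0.002, 0.025, 1.0, 0.003]
contact_force: [-11.4, 1.5, 55.3]
opening: 0.75
```

```bash
python3 - <<'E'
from h import *
goto((.4575,-.023,.013),87.8); print(read_state()["contact_force"])
E
```

```text
dr [ 0.3 -0.2 -0.7]
xyz after turn [-0.0025  0.0003 -0.0053]
xyz now [-0.0025  0.0003 -0.0053]
tcp [ 0.455  -0.0232  0.0077] open 0.75 q [-0.39  0.53  0.45  2.24 -0.52  0.47  1.99] clk 19.2
[-11.38464464   1.52782163  55.32220104]
```

Call:
{"fn": "play_rows", "kwargs": {
  "xyz": [
    [0,0,-0.006],
    [-0.002,0,0],
    [0,0,0],
    [0,0,0],
    [0,0,0],
    [0,0,0]
  ],
  "dr": [
    [0,0,0],
    [0,0,0],
    [0,0,0],
    [0,0,0],
    [0,0,0],
    [0,0,0]
  ],
  "fingers": [-0.5,-0.5,1,1,1,1],
  "force": 50
}}

```text
clock: 19.8
tool_pos: [0.4568, -0.0224, 0.0133]
tcp_rot: [-0.003, 0.026, 1.0, 0.003]
contact_force: [-0.1, 1.4, -0.5]
opening: 0.458
```

Call:
{"fn": "play_rows", "kwargs": {
  "xyz": [
    [0,0,-0.03],
    [0,0,-0.045],
    [0,0,-0.045],
    [0,0,0]
  ],
  "dr": [
    [0,0,0],
    [0,0,0],
    [0,0,0],
    [0,0,0]
  ],
  "fingers": [1,1,1,1]
}}

```text
clock: 20.2
tool_pos: [0.4566, -0.0231, 0.1356]
tcp_rot: [-0.006, 0.026, 1.0, 0.002]
contact_force: [1.1, -0.6, -0.6]
opening: 0.462
```

```bash
python3 - <<'E'
from h import *
x,y=cw(-40,-93); print(x,y); goto()
plan([(x,y,.15),(x,y,.08)],2.5)
E
```

```text
0.5098946741617019 0.1099437398982738
tcp [ 0.4566 -0.0231  0.1356] open 0.462 q [-0.6   0.31  0.68  2.17 -0.28  0.76  1.78] clk 20.2
xyz [[0.0, 0.0, 0.0], [0.0, 0.0, 0.0], [0.0, 0.0, 0.0], [0.0, 0.0, 0.0], [0.0, 0.0, 0.0], [0.012, 0.034, -0.004], [0.016, 0.032, -0.004], [0.021, 0.029, -0.004]] 8
xyz [[0.024, 0.026, -0.004], [-0.0, 0.0, 0.035], [-0.0, 0.0, 0.035]] 3
dr each [-0.0, -0.1, 7.7] clk 20.2 q [-0.6   0.31  0.68  2.17 -0.28  0.76  1.78]
```

Call:
{"fn": "play_rows", "kwargs": {
  "xyz": [
    [0,0,0],
    [0,0,0],
    [0,0,0],
    [0,0,0],
    [0,0,0],
    [0.012,0.034,-0.004],
    [0.016,0.032,-0.004],
    [0.021,0.029,-0.004]
  ],
  "dr": [
    [0,0,7.7],
    [0,0,7.7],
    [0,0,7.7],
    [0,0,7.7],
    [0,0,7.7],
    [0,0,7.7],
    [0,0,7.7],
    [0,0,7.7]
  ],
  "fingers": [1,1,1,1,1,1,1,1]
}}

```text
clock: 21.0
tool_pos: [0.4961, 0.0743, 0.1459]
tcp_rot: [-0.009, 0.557, 0.831, -0.001]
contact_force: [-0.2, -0.5, -0.4]
opening: 0.461
```

Call:
{"fn": "play_rows", "kwargs": {
  "xyz": [
    [0.024,0.026,-0.004],
    [0,0,0],
    [0,0,0],
    [0,0,0]
  ],
  "dr": [
    [0,0,7.7],
    [0,0,7.7],
    [0,0,7.7],
    [0,0,0]
  ],
  "fingers": [1,1,1,1]
}}

```text
clock: 21.4
tool_pos: [0.5117, 0.1152, 0.1467]
tcp_rot: [-0.008, 0.714, 0.7, -0.005]
contact_force: [0.4, -0.4, -0.4]
opening: 0.463
```

```bash
python3 - <<'E'
from h import *
x,y=cw(-40,-93); goto()
plan([(x,y,.07),(x,y,.022)],2.5)
E
```

```text
tcp [0.5117 0.1152 0.1467] open 0.463 q [-1.06  0.53  1.04  2.02 -0.58  0.94  0.27] clk 21.4
xyz [[-0.003, -0.0, 0.038], [-0.003, -0.0, 0.038], [-0.0, 0.0, 0.024], [-0.0, 0.0, 0.024]] 4
dr each [-0.3, -0.1, -0.9] clk 21.4 q [-1.06  0.53  1.04  2.02 -0.58  0.94  0.27]
```

Call:
{"fn": "play_rows", "kwargs": {
  "xyz": [
    [-0.003,0,0.035],
    [-0.002,0,0.035],
    [0,0,0.025],
    [0,0,0.016],
    [0,0,0.006],
    [0,0,0]
  ],
  "dr": [
    [-0.3,-0.1,-1],
    [-0.3,-0.1,-1],
    [-0.3,-0.1,-1],
    [0,0,0],
    [0,0,0],
    [0,0,0]
  ],
  "fingers": [1,1,1,1,1,1]
}}

```text
clock: 22.0
tool_pos: [0.5088, 0.1096, 0.0239]
tcp_rot: [-0.001, 0.689, 0.725, -0.002]
contact_force: [-0.4, 0.2, -0.0]
opening: 0.462
```

```bash
python3 - <<'E'
from h import *
x,y=cw(-40,-93); goto((x,y,.021),2.5); print(read_state()["contact_force"])
E
```

```text
dr [-0.3  0.   0.4]
xyz after turn [0.0003 0.0011 0.0029]
xyz now [0.0003 0.0011 0.0029]
tcp [0.5088 0.1096 0.0239] open 0.462 q [-0.89  0.68  0.8   2.1  -0.79  0.69  0.5 ] clk 22.0
[-0.39501266  0.23917163 -0.01537998]
```

Call:
{"fn": "play_rows", "kwargs": {
  "xyz": [
    [0,0,0.004],
    [0,0,0],
    [0,0,0],
    [0,0,0],
    [0,0,0],
    [0,0,-0.045],
    [0,0,-0.045],
    [0,0,-0.03]
  ],
  "dr": [
    [0,0,0],
    [0,0,0],
    [0,0,0],
    [0,0,0],
    [0,0,0],
    [0,0,0],
    [0,0,0],
    [0,0,0]
  ],
  "fingers": [1,-0.25,-0.25,-0.25,-0.25,-0.25,-0.25,-0.25]
}}

```text
clock: 22.8
tool_pos: [0.5082, 0.1093, 0.1427]
tcp_rot: [-0.002, 0.688, 0.726, -0.004]
contact_force: [0.4, 0.9, 0.9]
opening: 0.625
```

```bash
cat >> h.py <<'E'
def oranges(t,z=.012):
    h=cv2.cvtColor(t["frame"],cv2.COLOR_RGB2HSV); m=cv2.inRange(h,(4,150,60),(17,255,255))
    c,_=cv2.findContours(m,cv2.RETR_EXTERNAL,cv2.CHAIN_APPROX_NONE)
    for x in c:
        if 60<cv2.contourArea(x)<500:
            b=np.array([atz(t,q,z)[:2] for q in x[:,0]],np.float32); r=cv2.minAreaRect(b)
            print(np.round(x[:,0].mean(0)),np.round(r[0],4),np.round(r[1],4),round(r[2],1))
E
python3 - <<'E'
from h import *
oranges(get_image("top"))
plan([(.48,-.13,.14),(.456,-.15,.06)],72.2)
E
```

```text
[370. 244.] [ 0.4415 -0.3833] [0.053  0.0419] 49.2
[327. 239.] [ 0.4517 -0.2656] [0.043  0.0485] 36.6
[285. 237.] [ 0.4566 -0.1498] [0.0409 0.0496] 72.7
[193. 215.] [0.5114 0.1112] [0.0388 0.036 ] 1.1
[405. 177.] [ 0.6298 -0.4915] [0.0474 0.1443] 37.1
xyz [[0.0, 0.0, 0.0], [-0.038, -0.012, 0.001], [-0.036, -0.017, 0.001], [-0.034, -0.022, 0.001], [-0.03, -0.026, 0.001], [-0.026, -0.03, 0.001], [-0.022, -0.034, 0.001], [0.005, -0.015, 0.04]] 8
xyz [[0.007, -0.014, 0.04]] 1
dr each [-0.0, -0.0, -7.7] clk 22.85 q [-1.06  0.51  1.03  2.03 -0.56  0.91  0.33]
```

Call:
{"fn": "play_rows", "kwargs": {
  "xyz": [
    [0,0,0],
    [-0.038,-0.012,0],
    [-0.036,-0.017,0],
    [-0.034,-0.022,0],
    [-0.03,-0.026,0],
    [-0.026,-0.03,0],
    [-0.022,-0.034,0],
    [0.005,-0.015,0.03]
  ],
  "dr": [
    [0,0,-7.7],
    [0,0,-7.7],
    [0,0,-7.7],
    [0,0,-7.7],
    [0,0,-7.7],
    [0,0,-7.7],
    [0,0,-7.7],
    [0,0,-7.7]
  ],
  "fingers": [-0.5,-0.5,-0.5,-0.5,-0.5,-0.5,-0.5,-0.5]
}}

```text
clock: 23.65
tool_pos: [0.4786, -0.1443, 0.1193]
tcp_rot: [0.006, 0.191, 0.982, 0.001]
contact_force: [0.5, 0.8, -0.3]
opening: 0.747
```

```bash
python3 - <<'E'
from h import *
plan([(.456,-.15,.06),(.456,-.15,.015)],72.2)
E
```

```text
xyz [[0.01, -0.007, 0.03], [0.01, -0.007, 0.03], [0.0, -0.0, 0.045]] 3
dr each [0.1, 0.2, -1.4] clk 23.65 q [-0.35  0.41  0.7   2.11 -0.39  0.75  1.79]
```

Descend in slow steps, then close and lift.

Call:
{"fn": "play_rows", "kwargs": {
  "xyz": [
    [0.01,-0.007,0.03],
    [0.009,-0.006,0.03],
    [0,0,0.02],
    [0,0,0.015],
    [0,0,0.005],
    [0,0,0]
  ],
  "dr": [
    [0,0,-2],
    [0,0,-2],
    [0,0,0],
    [0,0,0],
    [0,0,0],
    [0,0,0]
  ],
  "fingers": [-0.5,-0.5,-0.5,-0.5,-0.5,-0.5]
}}

```text
clock: 24.25
tool_pos: [0.4505, -0.1531, 0.013]
tcp_rot: [0.003, 0.158, 0.987, 0.001]
contact_force: [-0.2, 0.5, -0.3]
opening: 0.753
```

```bash
python3 - <<'E'
from h import *
goto((.456,-.15,.013),72.2)
E
```

```text
dr [ 0.2  0.3 -0.4]
xyz after turn [-0.0043  0.0046  0.    ]
xyz now [-0.0043  0.0046  0.    ]
tcp [ 0.4505 -0.1531  0.013 ] open 0.753 q [-0.16  0.55  0.51  2.21 -0.57  0.5   2.04] clk 24.25
```

Call:
{"fn": "play_rows", "kwargs": {
  "xyz": [
    [-0.004,0.004,0],
    [0,0,0],
    [0,0,0],
    [0,0,0],
    [0,0,0],
    [0,0,-0.03],
    [0,0,-0.045],
    [0,0,-0.045]
  ],
  "dr": [
    [0,0,0],
    [0,0,0],
    [0,0,0],
    [0,0,0],
    [0,0,0],
    [0,0,0],
    [0,0,0],
    [0,0,0]
  ],
  "fingers": [-0.5,1,1,1,1,1,1,1]
}}

```text
clock: 25.05
tool_pos: [0.4533, -0.1491, 0.1345]
tcp_rot: [-0.001, 0.158, 0.988, 0.001]
contact_force: [1.8, -0.1, 0.2]
opening: 0.454
```

```bash
python3 - <<'E'
from h import *
x,y=cw(-40,-37); goto()
plan([(x,y,.15)],2.5)
E
```

```text
tcp [ 0.4533 -0.1491  0.1345] open 0.454 q [-0.36  0.35  0.73  2.13 -0.34  0.77  1.84] clk 25.05
xyz [[0.0, 0.0, 0.0], [0.011, 0.038, -0.002], [0.016, 0.037, -0.002], [0.021, 0.034, -0.002], [0.025, 0.031, -0.002], [0.029, 0.027, -0.002], [0.033, 0.023, -0.002], [0.035, 0.019, -0.002]] 8
xyz [[0.038, 0.014, -0.002]] 1
dr each [-0.0, -0.0, 7.7] clk 25.05 q [-0.36  0.35  0.73  2.13 -0.34  0.77  1.84]
```

Call:
{"fn": "play_rows", "kwargs": {
  "xyz": [
    [0,0,0],
    [0.011,0.038,-0.002],
    [0.016,0.037,-0.002],
    [0.021,0.034,-0.002],
    [0.025,0.031,-0.002],
    [0.029,0.027,-0.002],
    [0.033,0.023,-0.002],
    [0.035,0.019,-0.002]
  ],
  "dr": [
    [0,0,7.7],
    [0,0,7.7],
    [0,0,7.7],
    [0,0,7.7],
    [0,0,7.7],
    [0,0,7.7],
    [0,0,7.7],
    [0,0,7.7]
  ],
  "fingers": [1,1,1,1,1,1,1,1]
}}

```text
clock: 25.85
tool_pos: [0.5128, 0.1267, 0.1596]
tcp_rot: [0.005, 0.663, 0.748, 0.008]
contact_force: [1.4, -0.3, -0.6]
opening: 0.456
```

Call:
{"fn": "play_rows", "kwargs": {
  "xyz": [
    [0.036,0.012,0],
    [0,0,0]
  ],
  "dr": [
    [0,0,7.7],
    [0,0,0]
  ],
  "fingers": [1,1]
}}

```text
clock: 26.05
tool_pos: [0.5209, 0.173, 0.1597]
tcp_rot: [0.004, 0.711, 0.703, 0.009]
contact_force: [0.0, 0.7, -0.5]
opening: 0.454
```

```bash
python3 - <<'E'
from h import *
x,y=cw(-40,-37); goto((x,y,.02),2.5)
E
```

```text
dr [ 1.1 -0.3 -3.1]
xyz after turn [-0.0065 -0.0138  0.1397]
xyz now [-0.0082 -0.016   0.1394]
tcp [0.5209 0.173  0.1597] open 0.454 q [-1.16  0.54  1.04  1.98 -0.58  0.94  0.16] clk 26.05
```

Call:
{"fn": "play_rows", "kwargs": {
  "xyz": [
    [-0.004,-0.008,0.035],
    [-0.003,-0.005,0.035],
    [0,0,0.03],
    [0,0,0.022],
    [0,0,0.01],
    [0,0,0]
  ],
  "dr": [
    [1,-0.3,-2],
    [0,0,-1],
    [0,0,0],
    [0,0,0],
    [0,0,0],
    [0,0,0]
  ],
  "fingers": [1,1,1,1,1,1]
}}

```text
clock: 26.65
tool_pos: [0.509, 0.1673, 0.024]
tcp_rot: [0.001, 0.688, 0.726, 0.002]
contact_force: [-0.2, 0.3, 0.4]
opening: 0.452
```

```bash
python3 - <<'E'
from h import *
x,y=cw(-40,-37); goto((x,y,.020),2.5)
E
```

```text
dr [ 0.2 -0.1  0.5]
xyz after turn [-0.0013 -0.0016  0.004 ]
xyz now [-0.0013 -0.0016  0.004 ]
tcp [0.509  0.1673 0.024 ] open 0.452 q [-0.98  0.69  0.8   2.07 -0.79  0.7   0.39] clk 26.65
```

Call:
{"fn": "play_rows", "kwargs": {
  "xyz": [
    [0,-0.001,0.005],
    [0,0,0],
    [0,0,0],
    [0,0,0],
    [0,0,0],
    [0,0,-0.045],
    [0,0,-0.045],
    [0,0,-0.03]
  ],
  "dr": [
    [0,0,0],
    [0,0,0],
    [0,0,0],
    [0,0,0],
    [0,0,0],
    [0,0,0],
    [0,0,0],
    [0,0,0]
  ],
  "fingers": [1,-0.25,-0.25,-0.25,-0.25,-0.25,-0.25,-0.25]
}}

```text
clock: 27.45
tool_pos: [0.5073, 0.1663, 0.1432]
tcp_rot: [0.001, 0.688, 0.726, 0.001]
contact_force: [0.4, -0.0, 0.6]
opening: 0.623
```

```bash
python3 - <<'E'
from h import *
oranges(get_image("top"))
plan([(.48,-.23,.14),(.4515,-.2655,.10)],37)
E
```

```text
[370. 244.] [ 0.4415 -0.3833] [0.053  0.0419] 49.2
[327. 239.] [ 0.4515 -0.2653] [0.0431 0.0494] 36.6
[191. 215.] [0.5123 0.114 ] [0.0407 0.045 ] 6.6
[170. 214.] [0.513  0.1699] [0.0388 0.0535] 1.2
[405. 177.] [ 0.6343 -0.4871] [0.0454 0.1432] 44.7
[447.  65.] [ 0.9664 -0.6267] [0.3863 0.0215] 90.0
xyz [[-0.044, -0.006, 0.001], [-0.043, -0.008, 0.001], [-0.043, -0.01, 0.001], [-0.042, -0.013, 0.001], [-0.042, -0.015, 0.001], [-0.041, -0.017, 0.001], [-0.04, -0.019, 0.001], [-0.039, -0.021, 0.001]] 8
xyz [[-0.037, -0.023, 0.001], [-0.008, -0.021, 0.02], [-0.007, -0.022, 0.02]] 3
dr each [0.0, 0.0, -3.1] clk 27.5 q [-1.14  0.53  1.02  2.01 -0.58  0.91  0.23]
```

Call:
{"fn": "play_rows", "kwargs": {
  "xyz": [
    [-0.044,-0.006,0],
    [-0.043,-0.008,0],
    [-0.043,-0.01,0],
    [-0.042,-0.013,0],
    [-0.042,-0.015,0],
    [-0.041,-0.017,0],
    [-0.04,-0.019,0],
    [-0.039,-0.021,0]
  ],
  "dr": [
    [0,0,-3.1],
    [0,0,-3.1],
    [0,0,-3.1],
    [0,0,-3.1],
    [0,0,-3.1],
    [0,0,-3.1],
    [0,0,-3.1],
    [0,0,-3.1]
  ],
  "fingers": [-0.5,-0.5,-0.5,-0.5,-0.5,-0.5,-0.5,-0.5]
}}

```text
clock: 28.3
tool_pos: [0.4909, -0.1878, 0.1457]
tcp_rot: [0.004, 0.499, 0.866, 0.008]
contact_force: [-0.3, 0.6, 0.4]
opening: 0.752
```

```bash
python3 - <<'E'
from h import *
plan([(.4515,-.2655,.08)],37)
E
```

```text
xyz [[-0.016, -0.025, 0.021], [-0.015, -0.025, 0.022], [-0.014, -0.026, 0.022]] 3
dr each [0.3, 0.0, -2.3] clk 28.3 q [-0.37  0.45  0.86  2.03 -0.47  0.86  1.28]
```

Call:
{"fn": "play_rows", "kwargs": {
  "xyz": [
    [-0.016,-0.025,0.021],
    [-0.013,-0.023,0.022],
    [-0.01,-0.018,0.022],
    [0,0,0.03],
    [0,0,0.015],
    [0,0,0]
  ],
  "dr": [
    [0.3,0,-2.3],
    [0.3,0,-2.3],
    [0.3,0,-2.3],
    [0,0,0],
    [0,0,0],
    [0,0,0]
  ],
  "fingers": [-0.5,-0.5,-0.5,-0.5,-0.5,-0.5]
}}

```text
clock: 28.9
tool_pos: [0.453, -0.268, 0.0323]
tcp_rot: [0.004, 0.45, 0.893, -0.0]
contact_force: [-0.6, 0.9, 0.3]
opening: 0.751
```

```bash
python3 - <<'E'
from h import *
goto((.4515,-.2655,.014),37)
E
```

```text
dr [ 0.1  0.4 -0.5]
xyz after turn [0.0029 0.0003 0.0183]
xyz now [0.003  0.0002 0.0182]
tcp [ 0.453  -0.268   0.0323] open 0.751 q [-0.05  0.61  0.66  2.09 -0.63  0.64  1.69] clk 28.9
```

Call:
{"fn": "play_rows", "kwargs": {
  "xyz": [
    [0.003,0,0.011],
    [0,0,0.005],
    [0,0,0],
    [0,0,0],
    [0,0,0],
    [0,0,0],
    [0,0,-0.03],
    [0,0,-0.045]
  ],
  "dr": [
    [0,0.4,0],
    [0,0,0],
    [0,0,0],
    [0,0,0],
    [0,0,0],
    [0,0,0],
    [0,0,0],
    [0,0,0]
  ],
  "fingers": [-0.5,-0.5,1,1,1,1,1,1]
}}

```text
clock: 29.7
tool_pos: [0.4501, -0.2629, 0.0903]
tcp_rot: [-0.003, 0.449, 0.894, 0.001]
contact_force: [1.2, -0.2, -0.3]
opening: 0.456
```

Call:
{"fn": "play_rows", "kwargs": {
  "xyz": [
    [0,0,-0.045],
    [0,0,0]
  ],
  "dr": [
    [0,0,0],
    [0,0,0]
  ],
  "fingers": [1,1]
}}

```text
clock: 29.9
tool_pos: [0.4524, -0.265, 0.1414]
tcp_rot: [0.001, 0.449, 0.894, 0.002]
contact_force: [0.0, -0.7, 0.3]
opening: 0.459
```

```bash
python3 - <<'E'
from h import *
x,y=cw(-41,21); goto()
plan([(x,y,.15)],2.5)
E
```

```text
tcp [ 0.4524 -0.265   0.1414] open 0.459 q [-0.19  0.45  0.84  2.03 -0.45  0.85  1.54] clk 29.9
xyz [[0.033, 0.03, -0.001], [0.034, 0.028, -0.001], [0.036, 0.027, -0.001], [0.037, 0.025, -0.001], [0.039, 0.023, -0.001], [0.04, 0.02, -0.001], [0.041, 0.018, -0.001], [0.042, 0.016, -0.001]] 8
xyz [[0.043, 0.014, -0.001], [0.043, 0.011, -0.001], [0.044, 0.009, -0.001]] 3
dr each [0.0, -0.0, 3.1] clk 29.9 q [-0.19  0.45  0.84  2.03 -0.45  0.85  1.54]
```

Call:
{"fn": "play_rows", "kwargs": {
  "xyz": [
    [0.033,0.03,-0.001],
    [0.034,0.028,-0.001],
    [0.036,0.027,-0.001],
    [0.037,0.025,-0.001],
    [0.039,0.023,-0.001],
    [0.04,0.02,-0.001],
    [0.041,0.018,-0.001],
    [0.042,0.016,-0.001]
  ],
  "dr": [
    [0,0,3.1],
    [0,0,3.1],
    [0,0,3.1],
    [0,0,3.1],
    [0,0,3.1],
    [0,0,3.1],
    [0,0,3.1],
    [0,0,3.1]
  ],
  "fingers": [1,1,1,1,1,1,1,1]
}}

```text
clock: 30.7
tool_pos: [0.4941, 0.0951, 0.1512]
tcp_rot: [0.004, 0.644, 0.765, 0.003]
contact_force: [1.3, -0.1, -1.1]
opening: 0.457
```

Call:
{"fn": "play_rows", "kwargs": {
  "xyz": [
    [0.043,0.014,-0.001],
    [0.043,0.011,-0.001],
    [0.044,0.009,-0.001],
    [0,0,0]
  ],
  "dr": [
    [0,0,3.1],
    [0,0,3.1],
    [0,0,3.1],
    [0,0,0]
  ],
  "fingers": [1,1,1,1]
}}

```text
clock: 31.1
tool_pos: [0.5108, 0.2432, 0.1523]
tcp_rot: [0.002, 0.702, 0.713, 0.004]
contact_force: [0.1, 1.0, 0.3]
opening: 0.457
```

```bash
python3 - <<'E'
from h import *
x,y=cw(-41,21); goto((x,y,.02),2.5)
E
```

```text
dr [ 0.5 -0.1 -1.6]
xyz after turn [-0.0191 -0.0077  0.1323]
xyz now [-0.0195 -0.0082  0.1322]
tcp [0.5108 0.2432 0.1523] open 0.457 q [-1.24  0.57  1.01  1.94 -0.6   0.96  0.07] clk 31.1
```

Call:
{"fn": "play_rows", "kwargs": {
  "xyz": [
    [-0.009,-0.004,0.035],
    [-0.007,-0.003,0.035],
    [-0.001,0,0.025],
    [0,0,0.018],
    [0,0,0.008],
    [0,0,0]
  ],
  "dr": [
    [0.5,0,-1.6],
    [0,0,0],
    [0,0,0],
    [0,0,0],
    [0,0,0],
    [0,0,0]
  ],
  "fingers": [1,1,1,1,1,1]
}}

```text
clock: 31.7
tool_pos: [0.5029, 0.2275, 0.0252]
tcp_rot: [-0.001, 0.688, 0.726, -0.001]
contact_force: [-0.2, -0.8, 0.5]
opening: 0.458
```

```bash
python3 - <<'E'
from h import *
x,y=cw(-41,21); goto((x,y,.020),2.5)
E
```

```text
dr [-0.1 -0.   0.5]
xyz after turn [-0.0038  0.0009  0.0052]
xyz now [-0.0038  0.0009  0.0052]
tcp [0.5029 0.2275 0.0252] open 0.458 q [-1.08  0.71  0.81  2.03 -0.78  0.74  0.27] clk 31.7
```

Call:
{"fn": "play_rows", "kwargs": {
  "xyz": [
    [-0.003,0.001,0.005],
    [0,0,0],
    [0,0,0],
    [0,0,0],
    [0,0,0],
    [0,0,-0.045],
    [0,0,-0.045],
    [0,0,-0.03]
  ],
  "dr": [
    [0,0,0],
    [0,0,0],
    [0,0,0],
    [0,0,0],
    [0,0,0],
    [0,0,0],
    [0,0,0],
    [0,0,0]
  ],
  "fingers": [1,-0.25,-0.25,-0.25,-0.25,-0.25,-0.25,-0.25]
}}

```text
clock: 32.5
tool_pos: [0.5039, 0.2237, 0.1436]
tcp_rot: [-0.001, 0.688, 0.726, -0.002]
contact_force: [1.0, 0.5, 0.8]
opening: 0.626
```

```bash
python3 - <<'E'
from h import *
t=get_image("top"); oranges(t); save(t,"c8.png",(80,140,400,300),2.4)
plan([(.48,-.33,.14),(.4415,-.3833,.10)],-40.8)
E
```

```text
[370. 244.] [ 0.4415 -0.3833] [0.053  0.0419] 49.2
[149. 216.] [0.5067 0.2281] [0.0393 0.053 ] 2.5
[191. 215.] [0.5115 0.1129] [0.0391 0.0445] 1.9
[170. 214.] [0.513  0.1699] [0.0388 0.0535] 1.2
[405. 177.] [ 0.6343 -0.4871] [0.0454 0.1432] 44.7
[449.  64.] [ 0.968  -0.6266] [0.3858 0.0174] 89.7
[174.  57.] [0.9685 0.1771] [0.0185 0.5009] 0.2
[58. 55.] [0.9707 0.5279] [0.1899 0.0135] 88.9
xyz [[-0.042, -0.004, 0.0], [-0.043, -0.002, 0.0], [-0.043, 0.0, 0.0], [-0.043, 0.002, 0.0], [-0.042, 0.004, 0.0], [-0.042, 0.007, 0.0], [-0.042, 0.009, 0.001], [-0.041, 0.011, 0.001]] 8
xyz [[-0.041, 0.013, 0.001], [-0.04, 0.015, 0.001], [-0.039, 0.017, 0.001], [-0.038, 0.019, 0.001], [-0.037, 0.021, 0.001], [-0.033, -0.001, 0.02], [-0.033, 0.001, 0.02]] 7
dr each [0.0, -0.0, 2.9] clk 32.55 q [-1.22  0.56  1.    1.96 -0.59  0.94  0.13]
```

View pics/c8.png

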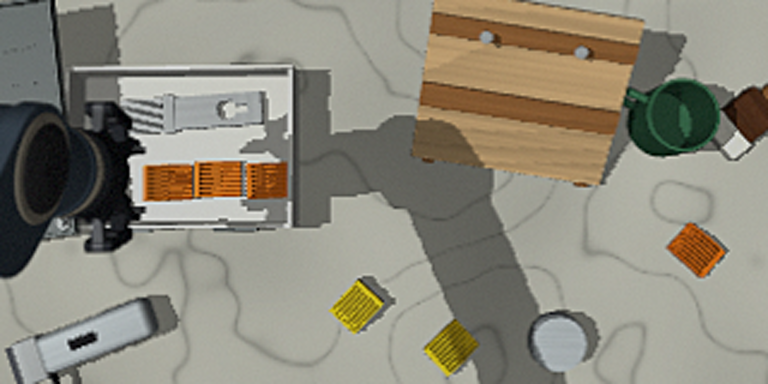

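Three guards and the pick lie in the case. The last orange one is still at (370,244). Fetching it.

Call:
{"fn": "play_rows", "kwargs": {
  "xyz": [
    [-0.042,-0.004,0],
    [-0.043,-0.002,0],
    [-0.043,0,0],
    [-0.043,0.002,0],
    [-0.042,0.004,0],
    [-0.042,0.007,0],
    [-0.042,0.009,0],
    [-0.041,0.011,0]
  ],
  "dr": [
    [0,0,2.9],
    [0,0,2.9],
    [0,0,2.9],
    [0,0,2.9],
    [0,0,2.9],
    [0,0,2.9],
    [0,0,2.9],
    [0,0,2.9]
  ],
  "fingers": [-0.5,-0.5,-0.5,-0.5,-0.5,-0.5,-0.5,-0.5]
}}

```text
clock: 33.35
tool_pos: [0.4922, -0.1183, 0.146]
tcp_rot: [-0.002, 0.819, 0.574, 0.006]
contact_force: [1.0, 0.4, 0.1]
opening: 0.752
```

Call:
{"fn": "play_rows", "kwargs": {
  "xyz": [
    [-0.041,0.013,0],
    [-0.04,0.015,0],
    [-0.039,0.017,0],
    [-0.038,0.019,0],
    [-0.037,0.021,0],
    [0,0,0]
  ],
  "dr": [
    [0,0,2.9],
    [0,0,2.9],
    [0,0,2.9],
    [0,0,2.9],
    [0,0,2.9],
    [0,0,0]
  ],
  "fingers": [-0.5,-0.5,-0.5,-0.5,-0.5,-0.5]
}}

```text
clock: 33.95
tool_pos: [0.4785, -0.3452, 0.1425]
tcp_rot: [-0.002, 0.889, 0.458, 0.005]
contact_force: [-0.4, 1.0, 0.1]
opening: 0.75
```

```bash
python3 - <<'E'
from h import *
plan([(.4415,-.3833,.05)],-40.8)
E
```

```text
xyz [[-0.018, -0.003, 0.031], [-0.018, -0.002, 0.031], [-0.018, -0.002, 0.031]] 3
dr each [-0.0, -0.2, 1.8] clk 33.95 q [-0.16  0.66  1.05  1.88 -0.69  1.01  0.57]
```

Call:
{"fn": "play_rows", "kwargs": {
  "xyz": [
    [-0.018,-0.003,0.031],
    [-0.018,-0.002,0.031],
    [-0.015,-0.001,0.025],
    [0,0,0.01],
    [0,0,0]
  ],
  "dr": [
    [0,-0.2,1.8],
    [0,-0.2,1.8],
    [0,-0.2,1.8],
    [0,0,0],
    [0,0,0]
  ],
  "fingers": [-0.5,-0.5,-0.5,-0.5,-0.5]
}}

```text
clock: 34.45
tool_pos: [0.4431, -0.382, 0.0414]
tcp_rot: [-0.0, 0.91, 0.415, 0.001]
contact_force: [0.3, 0.3, 0.6]
opening: 0.75
```

```bash
python3 - <<'E'
from h import *
oranges(get_image("top"))
goto((.4415,-.3833,.012),-40.8)
E
```

```text
[367. 240.] [ 0.4479 -0.3754] [0.0325 0.0412] 49.1
[150. 216.] [0.5067 0.2281] [0.0391 0.053 ] 2.5
[190. 215.] [0.5114 0.1143] [0.0391 0.0417] 1.9
[170. 214.] [0.513  0.1699] [0.0388 0.0535] 1.2
[405. 178.] [ 0.6314 -0.4893] [0.0479 0.1457] 39.7
dr [ 0.1 -0.1 -0.2]
xyz after turn [-0.0019 -0.0007  0.0301]
xyz now [-0.0019 -0.0008  0.0301]
tcp [ 0.4433 -0.3824  0.0421] open 0.751 q [ 0.    0.78  0.93  1.95 -0.84  0.85  0.68] clk 34.5
```

Call:
{"fn": "play_rows", "kwargs": {
  "xyz": [
    [-0.002,0,0.018],
    [0,0,0.008],
    [0,0,0.003],
    [0,0,0],
    [0,0,0],
    [0,0,0],
    [0,0,0],
    [0,0,0]
  ],
  "dr": [
    [0,0,0],
    [0,0,0],
    [0,0,0],
    [0,0,0],
    [0,0,0],
    [0,0,0],
    [0,0,0],
    [0,0,0]
  ],
  "fingers": [-0.5,-0.5,-0.5,-0.5,1,1,1,1]
}}

```text
clock: 35.3
tool_pos: [0.4473, -0.3831, 0.0152]
tcp_rot: [0.003, 0.908, 0.418, 0.004]
contact_force: [-0.0, -0.3, -0.1]
opening: 0.451
```

Call:
{"fn": "play_rows", "kwargs": {
  "xyz": [
    [0,0,-0.03],
    [0,0,-0.045],
    [0,0,-0.045],
    [0,0,0]
  ],
  "dr": [
    [0,0,0],
    [0,0,0],
    [0,0,0],
    [0,0,0]
  ],
  "fingers": [1,1,1,1]
}}

```text
clock: 35.7
tool_pos: [0.4453, -0.3827, 0.138]
tcp_rot: [0.002, 0.909, 0.418, 0.003]
contact_force: [-0.9, -0.1, 0.0]
opening: 0.453
```

```bash
python3 - <<'E'
from h import *
x,y=cw(-41,77); goto(); print(x,y)
plan([(.51,y-.04,.15)],2.5)
E
```

```text
tcp [ 0.4453 -0.3827  0.138 ] open 0.453 q [-0.09  0.67  1.06  1.9  -0.7   1.    0.58] clk 35.7
0.501480330088013 0.2797383181798243
xyz [[0.037, -0.025, -0.001], [0.038, -0.023, -0.001], [0.039, -0.021, -0.001], [0.04, -0.019, -0.001], [0.041, -0.017, -0.001], [0.042, -0.015, -0.001], [0.043, -0.012, -0.001], [0.044, -0.01, -0.001]] 8
xyz [[0.044, -0.008, -0.001], [0.044, -0.005, -0.001], [0.045, -0.003, -0.001], [0.045, -0.001, -0.001], [0.045, 0.002, -0.001], [0.045, 0.004, -0.001]] 6
dr each [0.0, -0.0, -3.1] clk 35.7 q [-0.09  0.67  1.06  1.9  -0.7   1.    0.58]
```

Call:
{"fn": "play_rows", "kwargs": {
  "xyz": [
    [0.037,-0.025,-0.002],
    [0.038,-0.023,-0.002],
    [0.039,-0.021,-0.002],
    [0.04,-0.019,-0.001],
    [0.041,-0.017,-0.001],
    [0.042,-0.015,-0.001],
    [0.043,-0.012,-0.001],
    [0.044,-0.01,-0.001]
  ],
  "dr": [
    [0,0,-3.1],
    [0,0,-3.1],
    [0,0,-3.1],
    [0,0,-3.1],
    [0,0,-3.1],
    [0,0,-3.1],
    [0,0,-3.1],
    [0,0,-3.1]
  ],
  "fingers": [1,1,1,1,1,1,1,1]
}}

```text
clock: 36.5
tool_pos: [0.4808, -0.0239, 0.1477]
tcp_rot: [0.006, 0.797, 0.604, 0.002]
contact_force: [1.0, 0.4, -0.1]
opening: 0.451
```

Call:
{"fn": "play_rows", "kwargs": {
  "xyz": [
    [0.044,-0.008,-0.001],
    [0.044,-0.005,-0.001],
    [0.045,-0.003,-0.001],
    [0.045,-0.001,-0.001],
    [0.045,0.002,-0.001],
    [0.045,0.004,-0.001],
    [0,0,0]
  ],
  "dr": [
    [0,0,-3.1],
    [0,0,-3.1],
    [0,0,-3.1],
    [0,0,-3.1],
    [0,0,-3.1],
    [0,0,-3.1],
    [0,0,0]
  ],
  "fingers": [1,1,1,1,1,1,1]
}}

```text
clock: 37.2
tool_pos: [0.5021, 0.2648, 0.1497]
tcp_rot: [0.004, 0.679, 0.734, 0.002]
contact_force: [0.4, 0.2, -1.0]
opening: 0.456
```

```bash
python3 - <<'E'
from h import *
x,y=cw(-41,77); goto((x,y,.02),2.5)
E
```

```text
dr [0.5 0.2 1.9]
xyz after turn [ 0.015  -0.      0.1297]
xyz now [ 0.0154 -0.0005  0.1296]
tcp [0.5021 0.2648 0.1497] open 0.456 q [-1.29  0.59  1.02  1.93 -0.6   0.96  0.1 ] clk 37.2
```

Call:
{"fn": "play_rows", "kwargs": {
  "xyz": [
    [0.008,0,0.035],
    [0.007,0,0.035],
    [0,0,0.025],
    [0,0,0.016],
    [0,0,0.007],
    [0,0,0]
  ],
  "dr": [
    [0.5,0,1.9],
    [0,0,0],
    [0,0,0],
    [0,0,0],
    [0,0,0],
    [0,0,0]
  ],
  "fingers": [1,1,1,1,1,1]
}}

```text
clock: 37.8
tool_pos: [0.5016, 0.2809, 0.0265]
tcp_rot: [0.001, 0.691, 0.723, -0.001]
contact_force: [-0.8, 0.1, 1.2]
opening: 0.454
```

```bash
python3 - <<'E'
from h import *
x,y=cw(-41,77); goto((x,y,.020),2.5)
E
```

```text
dr [0.  0.2 0.1]
xyz after turn [-0.0011 -0.0001  0.0065]
xyz now [-0.0011 -0.0001  0.0065]
tcp [0.5016 0.2809 0.0265] open 0.454 q [-1.18  0.75  0.84  1.98 -0.8   0.78  0.18] clk 37.8
```

Call:
{"fn": "play_rows", "kwargs": {
  "xyz": [
    [0,0,0.006],
    [0,0,0],
    [0,0,0],
    [0,0,0],
    [0,0,0],
    [0,0,-0.045],
    [0,0,-0.045],
    [0,0,-0.045]
  ],
  "dr": [
    [0,0,0],
    [0,0,0],
    [0,0,0],
    [0,0,0],
    [0,0,0],
    [0,0,0],
    [0,0,0],
    [0,0,0]
  ],
  "fingers": [1,-0.25,-0.25,-0.25,-0.25,-0.25,-0.25,-0.25]
}}

```text
clock: 38.6
tool_pos: [0.5, 0.2796, 0.1575]
tcp_rot: [0.001, 0.692, 0.722, -0.004]
contact_force: [2.0, 0.9, 0.5]
opening: 0.622
```

```bash
python3 - <<'E'
from h import *
t=get_image("top"); oranges(t)
d=get_image("side"); save(d,"c9.png",(140,80,300,220),4)
goto()
E
```

```text
[142. 216.] [0.5058 0.2504] [0.0388 0.0985] 1.2
[191. 215.] [0.5115 0.1129] [0.0392 0.0443] 2.1
[170. 214.] [0.5129 0.1713] [0.0388 0.0508] 1.2
[405. 177.] [ 0.6343 -0.4871] [0.0454 0.1432] 44.7
[420.  63.] [ 0.9696 -0.5391] [0.0124 0.2107] 2.0
[233.  58.] [0.9678 0.0082] [0.0154 0.1572] 1.1
[142.  56.] [0.9695 0.2765] [0.0155 0.3675] 0.5
[17. 76.] [0.9099 0.6407] [0.0759 0.1458] 81.4
tcp [0.5044 0.2807 0.1622] open 0.623 q [-1.31  0.59  1.04  1.9  -0.6   1.    0.04] clk 38.7
```

View pics/c9.png

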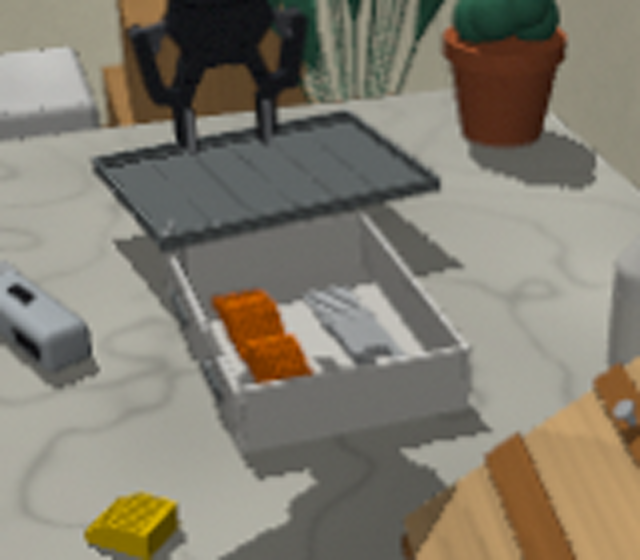

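The case holds all five parts lying flat. Before closing I check the bottle clearance for pushing on the lid's outer far edge.

```bash
python3 - <<'E'
from h import *
np.set_printoptions(precision=3,suppress=True)
t=get_image("top")
print("talc",atz(t,(200,118),0),"soak",atz(t,(229,120),0))
# lid angle: edge of lip near pin (x=-14 edge) pixels in c8 crop origin (80,140) scale 2.4 and t2
P=lambda u,v,z=.07: atz(t,(50+u/3,100+v/3),z)[:2]
a,b=P(185,410),P(157,115); print("edge",a,b,"psi",90+np.degrees(np.arctan2(*(b-a)[::-1])))
pin=np.array([.458,.3215])
for a in (100,96,85,75,65,55,45,35,25,15,10,5,2.5):
    r=np.radians(a); x=np.array([np.cos(r),np.sin(r)]); ny=np.array([np.sin(r),-np.cos(r)])
    print(a,"inner160",pin+x*(-.010+.0145)+.16*ny,"outer120",pin+x*(.18+.0145)+.12*ny)
E
```

```text
talc [0.791 0.099 0.   ] soak [0.787 0.016 0.   ]
edge [0.449 0.307] [0.709 0.348] psi 98.83490135232158
100 inner160 [0.615 0.354] outer120 [0.542 0.534]
96 inner160 [0.617 0.343] outer120 [0.557 0.527]
85 inner160 [0.618 0.312] outer120 [0.594 0.505]
75 inner160 [0.614 0.284] outer120 [0.624 0.478]
65 inner160 [0.605 0.258] outer120 [0.649 0.447]
55 inner160 [0.592 0.233] outer120 [0.668 0.412]
45 inner160 [0.574 0.212] outer120 [0.68  0.374]
35 inner160 [0.553 0.193] outer120 [0.686 0.335]
25 inner160 [0.53  0.178] outer120 [0.685 0.295]
15 inner160 [0.504 0.168] outer120 [0.677 0.256]
10 inner160 [0.49  0.165] outer120 [0.67  0.237]
5 inner160 [0.476 0.163] outer120 [0.662 0.219]
2.5 inner160 [0.469 0.162] outer120 [0.658 0.21 ]
```

```bash
python3 - <<'E'
from h import *
plan([(.505,.29,.19),(.54,.57,.19)],0)
E
```

```text
xyz [[0.009, 0.003, -0.031], [0.04, 0.007, -0.0], [0.04, 0.006, -0.0], [0.04, 0.006, -0.0], [0.04, 0.006, -0.0], [0.04, 0.006, -0.0], [0.04, 0.005, -0.0], [0.04, 0.005, -0.0]] 8
dr each [0.0, 0.0, 0.3] clk 38.75 q [-1.31  0.59  1.03  1.9  -0.61  0.99  0.04]
```

Call:
{"fn": "play_rows", "kwargs": {
  "xyz": [
    [0.009,0.003,-0.031],
    [0.04,0.007,0],
    [0.04,0.006,0],
    [0.04,0.006,0],
    [0.04,0.006,0],
    [0.04,0.006,0],
    [0.04,0.005,0],
    [0.04,0.005,0]
  ],
  "dr": [
    [0,0,0.3],
    [0,0,0.3],
    [0,0,0.3],
    [0,0,0.3],
    [0,0,0.3],
    [0,0,0.3],
    [0,0,0.3],
    [0,0,0.3]
  ],
  "fingers": [1,1,1,1,1,1,1,1]
}}

```text
clock: 39.55
tool_pos: [0.5367, 0.5719, 0.1798]
tcp_rot: [-0.003, 0.712, 0.702, -0.009]
contact_force: [0.5, 0.4, 1.1]
opening: -0.0
```

```bash
python3 - <<'E'
from h import *
plan([(.54,.575,.072)],0)
E
```

```text
xyz [[0.001, 0.002, 0.036], [0.001, 0.001, 0.036], [0.001, 0.001, 0.036]] 3
dr each [-0.3, 0.2, -0.2] clk 39.55 q [-1.35  0.89  0.96  1.31 -0.71  1.32 -0.4 ]
```

Call:
{"fn": "play_rows", "kwargs": {
  "xyz": [
    [0.001,0.002,0.036],
    [0.001,0.001,0.036],
    [0.001,0.001,0.03],
    [0,0,0]
  ],
  "dr": [
    [-0.3,0.2,-0.2],
    [-0.3,0.2,-0.2],
    [-0.3,0.2,-0.2],
    [0,0,0]
  ],
  "fingers": [1,1,1,1]
}}

```text
clock: 39.95
tool_pos: [0.534, 0.5825, 0.065]
tcp_rot: [-0.003, 0.704, 0.711, -0.003]
contact_force: [-0.6, 0.1, -0.6]
opening: -0.001
```

```bash
python3 - <<'E'
from h import *
plan([(.5465,.532,.070),(.575,.517,.07),(.594,.505,.07),(.609,.492,.07),(.624,.478,.07),(.637,.463,.07),(.649,.447,.07),(.66,.43,.07)],0)
E
```

```text
xyz [[-0.025, 0.006, -0.003], [-0.025, 0.006, -0.003], [-0.015, 0.028, -0.0], [-0.012, 0.019, -0.0], [-0.013, 0.015, -0.0], [-0.014, 0.015, -0.0], [-0.015, 0.013, -0.0], [-0.016, 0.012, -0.0]] 8
xyz [[-0.017, 0.011, -0.0]] 1
dr each [-0.1, -0.0, 0.1] clk 39.95 q [-1.34  0.99  0.88  1.38 -0.79  1.15 -0.34]
```

Call:
{"fn": "play_rows", "kwargs": {
  "xyz": [
    [-0.025,0.006,-0.003],
    [-0.025,0.006,-0.002],
    [-0.015,0.026,0],
    [-0.013,0.019,0],
    [-0.013,0.015,0],
    [-0.014,0.015,0],
    [-0.015,0.013,0],
    [0,0,0]
  ],
  "dr": [
    [0,0,0],
    [0,0,0],
    [0,0,0],
    [0,0,0],
    [0,0,0],
    [0,0,0],
    [0,0,0],
    [0,0,0]
  ],
  "fingers": [1,1,1,1,1,1,1,1]
}}

```text
clock: 40.75
tool_pos: [0.6358, 0.4638, 0.0704]
tcp_rot: [-0.007, 0.702, 0.712, -0.003]
contact_force: [1.1, -1.3, 0.0]
opening: 0.001
```

```bash
python3 - <<'E'
from h import *
plan([(.649,.447,.07),(.66,.43,.07),(.668,.412,.07),(.675,.393,.07),(.68,.374,.07),(.684,.355,.07),(.686,.335,.07),(.686,.315,.07)],0)
t=get_image("top"); save(t,"c10.png",(20,90,300,270),2.7)
print(read_state()["contact_force"])
E
```

```text
xyz [[-0.017, 0.013, 0.0], [-0.017, 0.011, -0.0], [-0.018, 0.008, -0.0], [-0.019, 0.007, -0.0], [-0.019, 0.005, -0.0], [-0.019, 0.004, -0.0], [-0.02, 0.002, -0.0], [-0.02, -0.0, -0.0]] 8
dr each [-0.1, -0.0, 0.1] clk 40.75 q [-1.14  0.97  0.87  1.39 -0.78  1.15 -0.14]
[0.2810454  0.35903822 0.33579687]
```

View pics/c10.png

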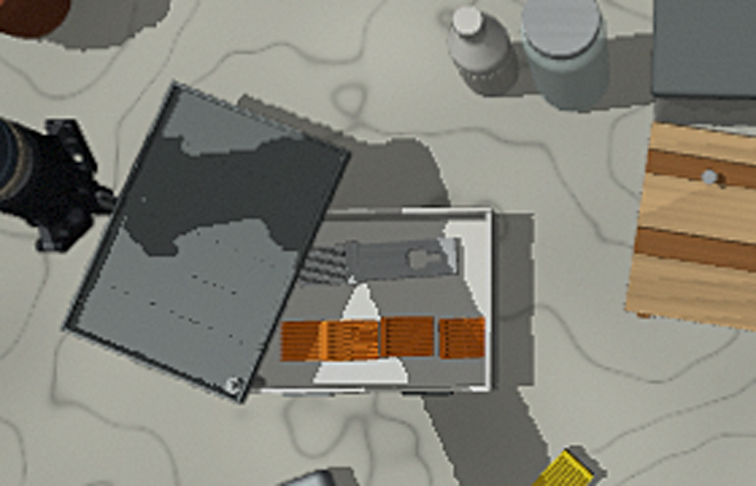

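Call:
{"fn": "play_rows", "kwargs": {
  "xyz": [
    [-0.017,0.013,0],
    [-0.017,0.011,0],
    [-0.018,0.008,0],
    [-0.019,0.007,0],
    [-0.019,0.005,0],
    [-0.019,0.004,0],
    [-0.02,0.002,0],
    [0,0,0]
  ],
  "dr": [
    [0,0,0],
    [0,0,0],
    [0,0,0],
    [0,0,0],
    [0,0,0],
    [0,0,0],
    [0,0,0],
    [0,0,0]
  ],
  "fingers": [1,1,1,1,1,1,1,1]
}}

```text
clock: 41.6
tool_pos: [0.6869, 0.335, 0.0692]
tcp_rot: [-0.011, 0.699, 0.715, -0.002]
contact_force: [-0.6, -0.3, 0.6]
opening: 0.001
```

```bash
python3 - <<'E'
from h import *
plan([(.686,.315,.07),(.685,.295,.07),(.682,.275,.07),(.677,.256,.07),(.67,.237,.07),(.662,.219,.07),(.655,.209,.07)],0)
E
```

```text
xyz [[-0.02, -0.001, -0.001], [-0.02, -0.001, -0.0], [-0.02, -0.003, -0.0], [-0.019, -0.005, -0.0], [-0.019, -0.007, -0.0], [-0.018, -0.008, -0.0], [-0.01, -0.007, 0.0]] 7
dr each [-0.1, -0.1, 0.2] clk 41.6 q [-0.98  0.94  0.86  1.46 -0.77  1.12  0.06]
```

Call:
{"fn": "play_rows", "kwargs": {
  "xyz": [
    [-0.02,-0.001,-0.001],
    [-0.02,-0.001,0],
    [-0.02,-0.003,0],
    [-0.019,-0.005,0],
    [-0.019,-0.007,0],
    [-0.016,-0.008,0],
    [0,0,0]
  ],
  "dr": [
    [-0.1,-0.1,0.2],
    [-0.1,-0.1,0.2],
    [-0.1,-0.1,0.2],
    [-0.1,-0.1,0.2],
    [-0.1,-0.1,0.2],
    [-0.1,-0.1,0.2],
    [0,0,0]
  ],
  "fingers": [1,1,1,1,1,1,1]
}}

```text
clock: 42.3
tool_pos: [0.6619, 0.2184, 0.0689]
tcp_rot: [-0.005, 0.706, 0.708, -0.001]
contact_force: [-0.7, 0.5, -0.3]
opening: 0.001
```

```bash
python3 - <<'E'
from h import *
goto((.655,.209,.07),0); print(read_state()["contact_force"])
E
```

```text
dr [-0.4 -0.3  0.2]
xyz after turn [-0.0094 -0.0069 -0.0011]
xyz now [-0.0093 -0.0069 -0.0011]
tcp [0.6619 0.2184 0.0689] open 0.001 q [-0.92  0.86  0.88  1.65 -0.76  1.02  0.23] clk 42.3
[-0.74211356  0.4981191  -0.31304844]
```

Press toward −x in small steps until the stop shows in the force.

Call:
{"fn": "play_rows", "kwargs": {
  "xyz": [
    [-0.004,-0.005,0],
    [-0.002,-0.005,0],
    [0,-0.004,0],
    [0,-0.003,0]
  ],
  "dr": [
    [0,0,0],
    [0,0,0],
    [0,0,0],
    [0,0,0]
  ],
  "fingers": [1,1,1,1]
}}

```text
clock: 42.7
tool_pos: [0.6556, 0.2123, 0.0705]
tcp_rot: [0.007, 0.705, 0.709, 0.008]
contact_force: [7.6, -2.0, -3.3]
opening: 0.001
```

Call:
{"fn": "play_rows", "kwargs": {
  "xyz": [
    [0,-0.005,0],
    [0,-0.005,0],
    [0,0,0]
  ],
  "dr": [
    [0,0,0],
    [0,0,0],
    [0,0,0]
  ],
  "fingers": [1,1,1]
}}

```text
clock: 43.0
tool_pos: [0.6563, 0.2132, 0.0718]
tcp_rot: [0.019, 0.704, 0.71, 0.016]
contact_force: [-0.4, -0.7, 0.2]
opening: -0.002
```

Call:
{"fn": "play_rows", "kwargs": {
  "xyz": [
    [0,0.02,0],
    [0,0.01,-0.03],
    [0,0,-0.045],
    [0,0,-0.045],
    [0.045,0,-0.02],
    [0.045,0,0],
    [0.045,0,0],
    [0.045,0,0]
  ],
  "dr": [
    [0,0,0],
    [0,0,0],
    [0,0,0],
    [0,0,0],
    [0,0,0],
    [0,0,0],
    [0,0,0],
    [0,0,0]
  ],
  "fingers": [1,1,1,1,1,1,1,1]
}}

```text
clock: 43.8
tool_pos: [0.6758, 0.3961, 0.2179]
tcp_rot: [0.014, 0.707, 0.707, 0.012]
contact_force: [0.3, -0.2, -0.4]
opening: -0.0
```

Call:
{"fn": "play_rows", "kwargs": {
  "xyz": [
    [0.045,0,0],
    [0.045,0,0],
    [0.02,0,0],
    [0,0,0],
    [0,0,0]
  ],
  "dr": [
    [0,0,0],
    [0,0,0],
    [0,0,0],
    [0,0,0],
    [0,0,0]
  ],
  "fingers": [1,1,1,1,1]
}}

```text
clock: 44.3
tool_pos: [0.6662, 0.5245, 0.2137]
tcp_rot: [0.01, 0.699, 0.715, 0.01]
contact_force: [0.0, -0.4, 0.9]
opening: 0.002
```

```bash
python3 - <<'E'
from h import *
t=get_image("top"); d=get_image("side")
a=cv2.resize(t["frame"][90:300,60:420],None,fx=2.1,fy=2.1); save(t,"c11.png",(60,90,420,300),2.1)
s=read_state(); print(s["tool_pos"],s["clock"])
E
```

```text
[0.66665621 0.52343279 0.21412289] 44.4
```

View pics/c11.png

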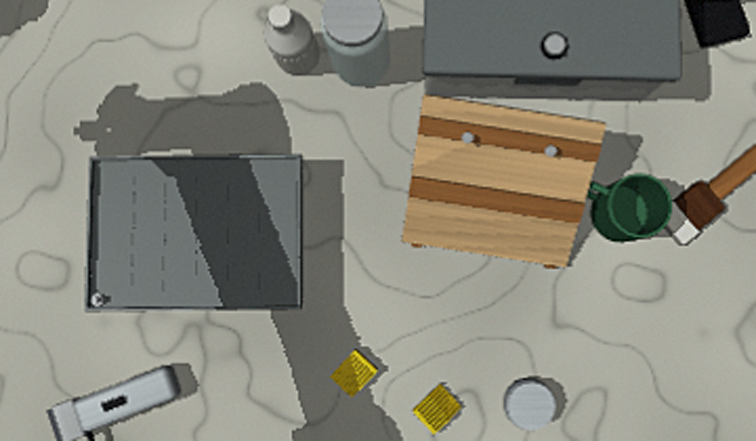

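```bash
python3 - <<'E'
from h import *
t=get_image("top")
P=lambda u,v: atz(t,(60+u/2.1,90+v/2.1),.07)[:2]
NL,NR,FR,FL=P(86,310),P(302,307),P(301,155),P(91,156)
f=lambda v:np.degrees(np.arctan2(v[1],v[0]))
print(NL,NR,FR,FL,"psi",f(NL-NR)-90,f(FR-NR),f(FL-NL),f(FL-FR)-90)
print("expected closed corners",cw(-97,134),cw(-97,-134),cw(97,-134),cw(97,134))
E
```

```text
[0.44593073 0.3351037 ] [0.45524727 0.06727233] [0.64501663 0.07471525] [0.63894349 0.34032714] psi 1.9922357055558848 2.2460389451653766 1.550199183938089 1.309823094587344
expected closed corners [0.44304732 0.33424138] [0.45473732 0.06649646] [0.64855268 0.07495862] [0.63686268 0.34270354]
```

The lid's heading is 1.3–2.2°, the same as the case's yaw of about 2°, so it is closed on its stop and all four corners match. Handing in.

```bash
python3 -c "
from cell import *
s=read_state();print(s['clock'],s['contact_force'],s['opening']);print(finish_job())"
```

```text
44.45 [-0.23606711 -0.05562306  0.07985715] -0.0011040439951237283
the job is handed in; nothing more can be done
None
```

The clipping kit is packed and the job is handed in, at 44 s on the robot's clock. I opened the lid past a quarter turn (about 1.68 rad). The one pick present (11 teeth) came off its stud and went flat into the case, followed by all four orange guards. Then I pushed the lid shut to its stop.

**Last checks:**
- **Contents:** the last top view before the lid covered them showed the pick and all four guards lying flat in the case.
- **Lid:** its corners are within about 4 mm of where they should be when closed. Its heading reads 1.3–2.2°, against 2.5° measured for the case, which is within measuring error. I felt the stop at about 7.6 N on one push. A follow-up push read no force, and the tool did not advance.
- **Other items:** the yellow look-alikes, mug, tin, clipper, brush and bottles looked untouched in the final picture.

**What went wrong and was mended:**
- The first opening push rode up over the lid's lip, so I levelled the tool and pushed again.
- The full 35° tilt for the pick ran into joint limits, so I gripped it at 20° instead.
- On the first guard the fingertips touched the bench with about 55 N at the wrist. That is under the 120 N wrist limit, and it was the fingers rather than the gripper's body that touched.

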